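# Check the hold-down arms of a clamping jig for binding

### The job

Before the glue-up, check the pivots of the jig's three hold-down arms: working from the right-hand arm to the left-hand one as seen from the robot, take each by its handle and swing it slowly to feel whether it runs freely or binds part way. Leave every arm that runs freely swung all the way over, leaning back on its stop; when one binds, do not force it past the stiff spot (keep to under 20 N at the handle), but lower it again and leave it shut, lying level. Let go of everything, and leave the other things on the bench where they are.

Things in the scene. Friction and masses are not known exactly. Their poses are not given: they have to be found in the camera images.
- jig: Plywood jig board 300 (its x) x 460 (its y) x 18 mm, fixed on the bench, origin under its centre; its +x points away from the robot, give or take 0.2 rad. On it stand three hold-down arms that look alike, side by side along the board's y about 140 mm apart, in an order that changes (right-hand = the board's -y side).
- hold_p (a joint): Angle (rad) of hold-down arm p: 0 = shut, level, pointing at the robot; grows as the handle swings up and over, away from the robot; 1.57 upright; 2.0 end stop, leaning back. Starts at 0 to 0.2; stays where left. A sound arm drags an even 2 to 5 N at the handle; a binding one does too, until part way its pivot jams and only the springy mount still gives (1.4 N per mm at the handle).
- mount_p: Springy steel mount of arm p, fixed on the board, turned as the board; origin under its centre. Two cheeks 44 mm apart over all rise 62 mm above the board and carry the pivot. The arm is a wood bar 24 mm wide, 18 mm thick, about 0.2 kg, that reaches 120 mm from pivot to handle; shut, its rubber foot rests on a block 34 x 28 x 28 mm.
- bend_p (a joint): Twist (rad) of this arm's steel mount cheeks under the load at its handle, the same way as the arm swings: 0 unloaded, springy, about 0.006 rad per N at the handle; over 0.14 rad (23 N) the mount would be damaged.
- grip_p (a point): Grip point of arm p, on the axis of its handle: a round wood sleeve 16 mm in diameter and 64 mm long that turns freely on a steel pin, sticking out sideways (jig's +y) at the arm's free end. The point is its middle, 46 mm from the bar's centre line and 68 mm above the bench when the arm is level. The sleeve can be gripped across from above.
- pivot_p (a point): Point on the pivot axis of arm p (axis along the jig's y, 68 mm above the bench), abreast of its grip point: the centre of the 120 mm circle in which the grip point swings.
- hold_q (a joint): Angle (rad) of hold-down arm q: 0 = shut, level, pointing at the robot; grows as the handle swings up and over, away from the robot; 1.57 upright; 2.0 end stop, leaning back. Starts at 0 to 0.2; stays where left. A sound arm drags an even 2 to 5 N at the handle; a binding one does too, until part way its pivot jams and only the springy mount still gives (1.4 N per mm at the handle).
- mount_q: Springy steel mount of arm q, fixed on the board, turned as the board; origin under its centre. Two cheeks 44 mm apart over all rise 62 mm above the board and carry the pivot. The arm is a wood bar 24 mm wide, 18 mm thick, about 0.2 kg, that reaches 120 mm from pivot to handle; shut, its rubber foot rests on a block 34 x 28 x 28 mm.
- bend_q (a joint): Twist (rad) of this arm's steel mount cheeks under the load at its handle, the same way as the arm swings: 0 unloaded, springy, about 0.006 rad per N at the handle; over 0.14 rad (23 N) the mount would be damaged.
- grip_q (a point): Grip point of arm q, on the axis of its handle: a round wood sleeve 16 mm in diameter and 64 mm long that turns freely on a steel pin, sticking out sideways (jig's +y) at the arm's free end. The point is its middle, 46 mm from the bar's centre line and 68 mm above the bench when the arm is level. The sleeve can be gripped across from above.
- pivot_q (a point): Point on the pivot axis of arm q (axis along the jig's y, 68 mm above the bench), abreast of its grip point: the centre of the 120 mm circle in which the grip point swings.
- hold_r (a joint): Angle (rad) of hold-down arm r: 0 = shut, level, pointing at the robot; grows as the handle swings up and over, away from the robot; 1.57 upright; 2.0 end stop, leaning back. Starts at 0 to 0.2; stays where left. A sound arm drags an even 2 to 5 N at the handle; a binding one does too, until part way its pivot jams and only the springy mount still gives (1.4 N per mm at the handle).
- mount_r: Springy steel mount of arm r, fixed on the board, turned as the board; origin under its centre. Two cheeks 44 mm apart over all rise 62 mm above the board and carry the pivot. The arm is a wood bar 24 mm wide, 18 mm thick, about 0.2 kg, that reaches 120 mm from pivot to handle; shut, its rubber foot rests on a block 34 x 28 x 28 mm.
- bend_r (a joint): Twist (rad) of this arm's steel mount cheeks under the load at its handle, the same way as the arm swings: 0 unloaded, springy, about 0.006 rad per N at the handle; over 0.14 rad (23 N) the mount would be damaged.
- grip_r (a point): Grip point of arm r, on the axis of its handle: a round wood sleeve 16 mm in diameter and 64 mm long that turns freely on a steel pin, sticking out sideways (jig's +y) at the arm's free end. The point is its middle, 46 mm from the bar's centre line and 68 mm above the bench when the arm is level. The sleeve can be gripped across from above.
- pivot_r (a point): Point on the pivot axis of arm r (axis along the jig's y, 68 mm above the bench), abreast of its grip point: the centre of the 120 mm circle in which the grip point swings.
- offcut_a: Bystander, not to be disturbed: pale wood offcut 60 x 22 x 16 mm lying on the jig board between two arms; origin under its centre
- offcut_b: Bystander, not to be disturbed: brown wood offcut 50 x 34 x 22 mm lying on the jig board beyond the pivots; origin under its centre
- glue: Bystander, not to be disturbed: white glue bottle, 60 mm across, 170 mm tall, left of the jig; origin under its centre
- mug: Bystander, not to be disturbed: white mug, 80 mm across, 90 mm tall, far left; origin under its centre
- tape: Bystander, not to be disturbed: roll of paper tape lying flat, 100 mm across, 24 mm high, far right; origin under its centre
- hammer: Bystander, not to be disturbed: hammer lying on the bench right of the jig, handle along its own x; origin under it
- screwdriver: Bystander, not to be disturbed: screwdriver lying on the bench left of the jig, along its own x; origin under it

How it is judged (in metres and radians):
On the way, in this order (a step that is already met when the one before it is completed fails the run):
1. the right-hand arm has been swung well up (past 0.5 rad) (((y of mount_p in the frame of jig between -0.2 and -0.07 m and value of joint hold_p above 0.5 rad) or (y of mount_q in the frame of jig between -0.2 and -0.07 m and value of joint hold_q above 0.5 rad) or (y of mount_r in the frame of jig between -0.2 and -0.07 m and value of joint hold_r above 0.5 rad))), for 0.1 s.
2. the middle arm has been swung well up (past 0.5 rad) (((y of mount_p in the frame of jig between -0.07 and 0.07 m and value of joint hold_p above 0.5 rad) or (y of mount_q in the frame of jig between -0.07 and 0.07 m and value of joint hold_q above 0.5 rad) or (y of mount_r in the frame of jig between -0.07 and 0.07 m and value of joint hold_r above 0.5 rad))), for 0.1 s.
3. the left-hand arm has been swung well up (past 0.5 rad) (((y of mount_p in the frame of jig between 0.07 and 0.2 m and value of joint hold_p above 0.5 rad) or (y of mount_q in the frame of jig between 0.07 and 0.2 m and value of joint hold_q above 0.5 rad) or (y of mount_r in the frame of jig between 0.07 and 0.2 m and value of joint hold_r above 0.5 rad))), for 0.1 s.
At the end, for the whole second after the job is handed in: Every arm either leans back at or near its stop (past 1.75 rad of 2.0) or lies shut (within 0.12 rad of level); only an arm that binds may be shut, all that can go over are over; all are at rest ((value of joint hold_p above 1.75 rad or value of joint hold_p below 0.12 rad) and (value of joint hold_q above 1.75 rad or value of joint hold_q below 0.12 rad) and (value of joint hold_r above 1.75 rad or value of joint hold_r below 0.12 rad) and (value of joint each of hold_p, hold_q above 1.75 rad or value of joint each of hold_p, hold_r above 1.75 rad or value of joint each of hold_q, hold_r above 1.75 rad) and velocity of joint hold_p between -0.05 and 0.05 rad/s and velocity of joint hold_q between -0.05 and 0.05 rad/s and velocity of joint hold_r between -0.05 and 0.05 rad/s); the robot touches nothing.
It fails at once if an arm is forced: its steel mount is twisted over 0.14 rad (some 23 N at the handle) (value of joint any of bend_p, bend_q, bend_r above 0.14 rad).
It fails at once if a bystander on the bench or the jig is disturbed (moved over 40 mm) (distance of any of offcut_a, offcut_b, glue, mug, tape, hammer, screwdriver from where it was at the start of the episode above 0.04 m).
It also fails if it takes over 72 s, if anything falls off the work surface, if the arm or the gripper's body presses on something with over 40 N, if the wrist force passes 120 N, or if a joint passes its speed limit or range.

### The arm

A 6-joint arm with a two-finger parallel gripper is mounted at the origin on the work surface. World frame = base frame: x ahead of the robot, y to its left, z up, the work surface at z = 0. Lengths are in mm, angles in rad, forces in N, time in s.
With the tool pointing down it reaches from about 350 to 775 mm from the base axis. Payload 7.3 kg.
Tool frame: the origin (TCP) lies on the centre line of the jaws, within the pads' length; the fingertips stand 22 mm ahead of it and the grasp point (between the pads) lies 3 mm ahead of it; x points along the fingers, z is the direction in which the jaws open and shut, and the axes are right-handed (so a half turn about x gives the same grasp; the last joint's range is limited). The gripper opens to 92 mm and grips with 3 to 60 N. Pads are 19 mm wide; open, the fingers measure 130 mm over their backs; the gripper's body (75 mm by 190 mm) begins 47 mm behind the grasp point.
Start: joints at [1.001, 0.342, 1.524, -0, 1.275, -0.146], TCP at [215.881, 478.579, 248.741] pointing down, gripper open.
Joint ranges: [-2.53, 2.53], [-0.77, 2.02], [0.04, 2.7], [-1, 4.14], [0.28, 2.66], [-3.11, 3.11]. Speed limits (rad/s): [2.57, 2.57, 3.14, 3.14, 3.14, 3.14].

### API

Orientations are given as [roll, pitch, yaw] about the fixed x, y, z axes, in that order (R = Rz(yaw) Ry(pitch) Rx(roll)).
In Python, from plant import readout, imaging, bot gives the robot as it stands.
- The arm moves only by the tool arm_command, never from a script. Its argument "plan" is a list of rows, each an object of numbers: "tx", "ty", "tz": the shift along the tool's x, y, z in cm; "wx", "wy", "wz": the turn, a rotation vector about the tool's x, y, z in rad; "jaw": the opening, from -1 (shut) to 1 (fully open). In form: [{"tx": .., "ty": .., "tz": .., "wx": .., "wy": .., "wz": .., "jaw": ..}, ...]. A call has 1 to 20 rows; each row shifts and turns the commanded pose from where the row before left it, along the tool's axes as they then stand; what a row does not reach is not made up. A row lasts 1/10 s, in which the tool goes at most 50 mm and 8.59 degrees, less where a joint would pass 70% of its speed; a pose out of reach is approached as far as the arm can. A call with a gripper value outside its range is refused whole. The fingers move at their own pace and stop on an object; the grip force is fixed at half the most. Time passes only in rows, so rows that do not move let the fingers close. It gives the time, the measured TCP pose, the force and the opening at its end, in the units of the state.
- readout.get_obs(): the state, without advancing time (a new reading comes with each control period).
- imaging.capture(name): name is "scene" or "top" or "wrist"; returns the picture (400x640x3 uint8, blue, green, red); there is no depth.
- imaging.get_calibration(name): a dict with "fx", "fy", "cx", "cy" (pixels), "dist" ([k1, k2, p1, p2, k3] as OpenCV has them; the pictures are not rectified), "position" and "rotation" of the camera in the world; the wrist camera has in their place "mount" (4x4, takes a point from camera to tool coordinates, whose origin is the TCP and whose axes are the tool frame's). Camera axes: x right, y up, looking along -z (the intrinsics and any distortion apply to the point x, -y, -z); pixel columns grow to the right and rows downward; lengths in mm; the calibration is good to about 2 mm. A picture is of the moment at which its call begins: read the wrist's pose just before it. get_calibration takes no time and is no camera call.
- bot.close_job(): hands the job in, once; it reports no verdict.
The state is a dict: "time": time; "joint_positions": joint angles; "dq": joint speeds; "tau": joint torques, N m; "tool_pos": TCP position; "tcp_rot": TCP orientation; "contact_force": force on the tool from outside, world axes, zero at the start; "moment": the same for the moment, N m; "grip_width": finger opening in mm.
Only numpy, scipy, OpenCV 4.12 (cv2) and the standard library are available. Lean on these libraries where they do the work, as an engineer would, in place of code of your own. Each camera call takes 0.05 s, during which the arm holds its last target.

## Working session

There is one attempt and no reset: what is moved stays moved. The work goes in short steps, Python scripts to look and compute and a tool call to move; the robot and the scene stay as the last step left them, time stands still between calls to the robot, and variables do not carry over. Pictures are saved under pics/ and viewed, and the job is handed in when it is done.

Besides the shell and the picture viewer there is one more tool, called after "Request:" in YAML: its name, and indented under it one key for each argument. arm_command: Moves the arm, as the interface text tells. Its arguments: {"type":"object","properties":{"plan":{"type":"array"}},"required":["plan"]}

```bash
mkdir -p pics; ls; python3 - <<'E'
from plant import readout, imaging, bot
import cv2
print(readout.get_obs())
for n in ("scene","top"):
    cv2.imwrite(f"pics/{n}0.png",imaging.capture(n)); print(imaging.get_calibration(n))
print(imaging.get_calibration("wrist"))
E
```

```text
pics
{'time': 0.0, 'joint_positions': array([ 1.00098254e+00,  3.42717727e-01,  1.52500748e+00,  2.58927037e-06,
        1.27538593e+00, -1.45992494e-01]), 'dq': array([ 5.73063107e-05, -9.26122745e-04,  3.63865827e-04, -7.00539969e-04,
       -5.95563746e-04,  6.79243666e-04]), 'tau': array([ 1.76392066e-03, -4.31228507e+01, -2.44220567e+01,  7.18255481e-02,
        5.58489806e-02, -9.10808853e-05]), 'tool_pos': array([215.68038717, 478.24978821, 248.05085465]), 'tcp_rot': array([ 2.99396961,  1.56927784, -2.14224142]), 'contact_force': array([-0.01404028, -0.11439204,  0.02695971]), 'moment': array([0.02747378, 0.00272333, 0.05003188]), 'grip_width': 92.14951858643309}
{'fx': 461.0620231706655, 'fy': 461.0620231706655, 'cx': 324.4409333924691, 'cy': 195.82327397980302, 'dist': array([-0.01551059,  0.        ,  0.        ,  0.        ,  0.        ]), 'position': array([1231.7457998, -363.0390324, 1037.538688 ]), 'rotation': array([0.65547789, 0.00195187, 1.05070709])}
{'fx': 380.69837718388203, 'fy': 380.69837718388203, 'cx': 317.97414437457184, 'cy': 193.73431744036031, 'dist': array([0.01790438, 0.        , 0.        , 0.        , 0.        ]), 'position': array([ 356.16791241,    7.72496398, 1331.07895153]), 'rotation': array([ 1.76771086e-01, -2.08541654e-04, -1.55566526e+00])}
{'fx': 332.2965495339776, 'fy': 332.2965495339776, 'cx': 319.4203070234744, 'cy': 204.98012763168612, 'dist': array([-0.02012439,  0.        ,  0.        ,  0.        ,  0.        ]), 'mount': array([[-1.44945867e-03,  2.90929946e-01, -9.56743260e-01,
        -1.36362902e+02],
       [ 1.08457293e-03,  9.56744160e-01,  2.90928577e-01,
         7.93782601e+01],
       [ 9.99998361e-01, -6.15968890e-04, -1.70229586e-03,
        -7.47595599e-02],
       [ 0.00000000e+00,  0.00000000e+00,  0.00000000e+00,
         1.00000000e+00]])}
```

View pics/scene0.png

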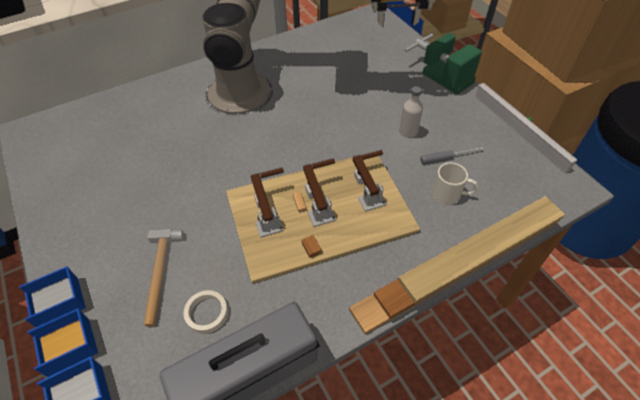

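View pics/top0.png

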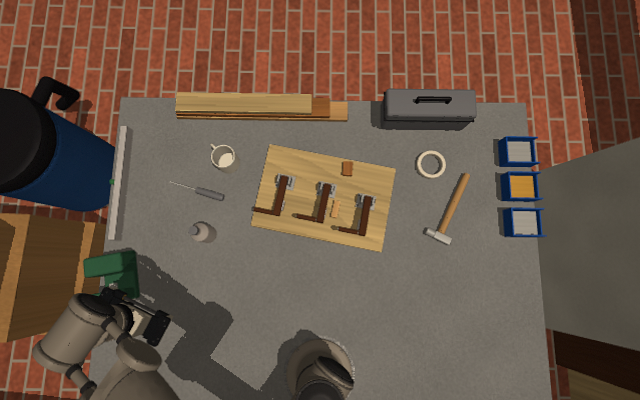

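The scene view shows the board and the three handles pointing left of each bar. In the top view the board corners are at about (269,145), (396,168), (381,251) and (251,223), and the arms are at about x=283, 325 and 366. Next I'll measure them.

```bash
cat > h.py <<'E'
import numpy as np, cv2
from scipy.spatial.transform import Rotation as R
from plant import readout, imaging
def cam(n,obs=None):
    c=imaging.get_calibration(n)
    K=np.array([[c['fx'],0,c['cx']],[0,c['fy'],c['cy']],[0,0,1]])
    if n=='wrist':
        T=np.eye(4);T[:3,:3]=R.from_euler('xyz',obs['tcp_rot']).as_matrix();T[:3,3]=obs['tool_pos'];M=T@c['mount'];Rm=M[:3,:3];p=M[:3,3]
    else:
        Rm=R.from_euler('xyz',c['rotation']).as_matrix();p=np.array(c['position'])
    return K,c['dist'],Rm,p
def rays(C,px):
    K,d,Rm,p=C
    u=cv2.undistortPoints(np.array(px,float).reshape(-1,1,2),K,d).reshape(-1,2)
    v=np.c_[u[:,0],-u[:,1],-np.ones(len(u))]@Rm.T
    return p,v/np.linalg.norm(v,axis=1)[:,None]
def onplane(C,px,z):
    p,v=rays(C,px); return p+v*((z-p[2])/v[:,2])[:,None]
def proj(C,X):
    K,d,Rm,p=C
    q=(np.atleast_2d(X)-p)@Rm; q=q*[1,-1,-1]
    return cv2.projectPoints(q,np.zeros(3),np.zeros(3),K,d)[0].reshape(-1,2)
def tri(Cs,pxs):
    A=np.zeros((3,3));b=np.zeros(3)
    for C,px in zip(Cs,pxs):
        p,v=rays(C,[px]);P=np.eye(3)-np.outer(v[0],v[0]);A+=P;b+=P@p
    return np.linalg.solve(A,b)
E
python3 - <<'E'
from h import *
for n,(x0,y0,x1,y1) in dict(top=(235,135,405,260),scene=(215,145,430,285)).items():
    im=cv2.imread(f'pics/{n}0.png'); C=cam(n)
    cr=cv2.resize(im[y0:y1,x0:x1],None,fx=3.6,fy=3.6,interpolation=cv2.INTER_CUBIC); cv2.imwrite(f'pics/{n}0c.png',cr)
    hsv=cv2.cvtColor(im,cv2.COLOR_BGR2HSV)
    m=np.zeros(im.shape[:2],np.uint8); m[y0:y1,x0:x1]=cv2.inRange(hsv,(5,50,40),(30,255,255))[y0:y1,x0:x1]
    m=cv2.morphologyEx(m,cv2.MORPH_CLOSE,np.ones((9,9)))
    c=max(cv2.findContours(m,0,2)[0],key=cv2.contourArea)
    r=cv2.approxPolyDP(cv2.convexHull(c),6,True).reshape(-1,2)
    X=onplane(C,r,18); print(n,r.tolist(),X.round(0).tolist())
    if len(X)==4:
        print(np.linalg.norm(X-np.roll(X,-1,0),axis=1), X.mean(0))
E
```

```text
top [[269, 144], [395, 168], [381, 252], [250, 225]] [[769.0, 189.0, 18.0], [687.0, -261.0, 18.0], [392.0, -207.0, 18.0], [478.0, 244.0, 18.0]]
[457.18475688 300.03003418 458.65552644 296.64337513] [581.62483663  -8.53932257  18.        ]
scene [[381, 150], [419, 231], [252, 283], [226, 190], [253, 174]] [[484.0, 260.0, 18.0], [776.0, 183.0, 18.0], [695.0, -262.0, 18.0], [394.0, -206.0, 18.0], [378.0, -115.0, 18.0]]
```

View pics/top0c.png

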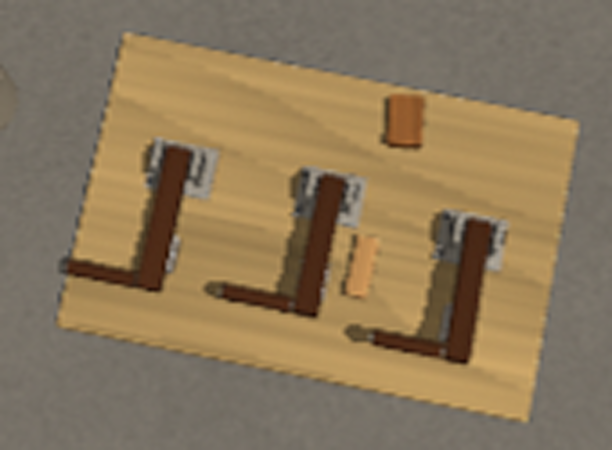

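View pics/scene0c.png

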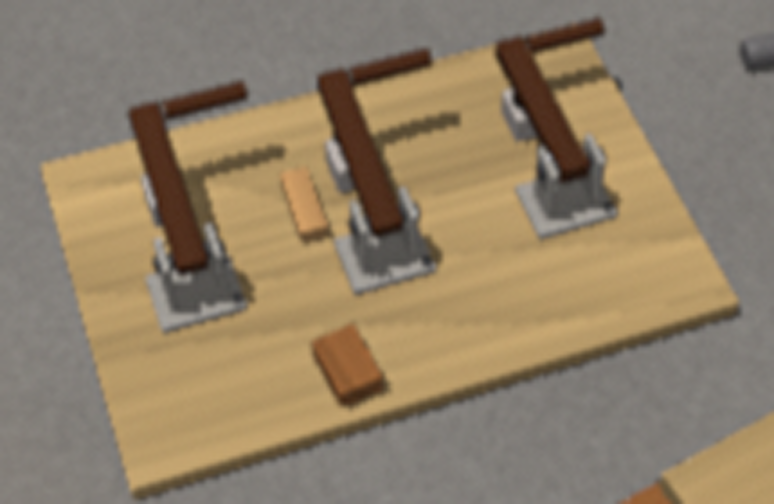

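```bash
python3 - <<'E'
from h import *
C=[cam('top'),cam('scene')]
T=lambda p:(np.array(p)+.5)/3.6+[235,135]-.5
S=lambda p:(np.array(p)+.5)/3.6+[215,145]-.5
yaw=-0.18;ex=np.array([np.cos(yaw),np.sin(yaw),0]);ey=np.array([-ex[1],ex[0],0])
o=np.array([582,-6,0])
d=dict(R=[((352,333),(245,92)),((445,350),(165,107))],M=[((209,289),(430,58)),((297,306),(352,75))],L=[((64,266),(602,27)),((140,281),(530,45))])
# pivot end of bars centre
b=dict(R=((478,222),(191,267)),M=((332,178),(388,227)),L=((178,149),(574,172)))
for k,v in d.items():
    a=[tri(C,[T(t),S(s)]) for t,s in v]
    e=a[0]-a[1]
    print(k,'tip',a[0].round(),'junc',a[1].round(),'len',np.linalg.norm(e).round(1),'yaw',np.arctan2(-e[0],e[1]).round(3))
    g=(a[0]+a[1])/2
    print('  grip',g.round(1),'jig',((g-o)@ex).round(1),((g-o)@ey).round(1))
    q=tri(C,[T(b[k][0]),S(b[k][1])]); print('  barend',q.round(1),'jig',((q-o)@ex).round(1),((q-o)@ey).round(1))
E
```

```text
R tip [465. -47.  84.] junc [ 454. -119.   97.] len 74.5 yaw -0.149
  grip [459.6 -83.   90.4] jig -106.6 -97.7
  barend [ 575.5 -156.2   67.1] jig 20.5 -148.9
M tip [504.  88.  85.] junc [493.  16.  94.] len 73.7 yaw -0.157
  grip [498.7  52.   89.6] jig -92.4 42.1
  barend [615.4 -18.5  68.6] jig 35.1 -6.3
L tip [528. 229.  66.] junc [517. 162.  70.] len 68.1 yaw -0.165
  grip [522.4 195.2  68. ] jig -94.7 187.3
  barend [640.7 126.4  68.9] jig 34.0 140.7
```

```bash
cat >> h.py <<'E'
yaw=-0.177;ex=np.array([np.cos(yaw),np.sin(yaw),0]);ey=np.array([-ex[1],ex[0],0])
def Rt(s=1):
    x=np.array([0,0,-1.]);z=s*ex;return np.c_[x,np.cross(z,x),z]
def pose():
    o=readout.get_obs();return o,R.from_euler('xyz',o['tcp_rot']).as_matrix()
E
python3 - <<'E'
from h import *
o,M=pose();print(M.round(3))
for s in(1,-1):
    rv=R.from_matrix(M.T@Rt(s)).as_rotvec();print(s,rv.round(3))
    for p in ([458,-84,180],[459,-84,250]): print((Rt(s).T@(np.array(p)-o['tool_pos'])/10).round(2))
E
```

```text
[[-0.001 -0.912  0.411]
 [-0.001  0.411  0.912]
 [-1.     0.    -0.001]]
1 [ 1.324e+00 -1.000e-03  1.000e-03]
[  6.81 -51.08  33.75]
[ -0.19 -51.07  33.85]
-1 [-1.818e+00 -1.000e-03 -1.000e-03]
[  6.81  51.08 -33.75]
[ -0.19  51.07 -33.85]
```

Request:
arm_command:
  plan:
    - {"wx": 0.1471}
    - {"wx": 0.1471}
    - {"wx": 0.1471}
    - {"wx": 0.1471}
    - {"wx": 0.1471}
    - {"wx": 0.1471}
    - {"wx": 0.1471}
    - {"wx": 0.1471}
    - {"wx": 0.1471}

```text
invalid input at $.plan[0]: expected keys tx, ty, tz, wx, wy, wz, jaw
```

Request:
arm_command:
  plan:
    - {"ty": -3.19,"tz": 2.11}
    - {"ty": -3.19,"tz": 2.11}
    - {"ty": -3.19,"tz": 2.11}
    - {"ty": -3.19,"tz": 2.11}
    - {"ty": -3.19,"tz": 2.11}
    - {"ty": -3.19,"tz": 2.11}
    - {"ty": -3.19,"tz": 2.11}
    - {"ty": -3.19,"tz": 2.11}
    - {"ty": -3.19,"tz": 2.11}
    - {"ty": -3.19,"tz": 2.11}
    - {"ty": -3.19,"tz": 2.11}
    - {"ty": -3.19,"tz": 2.11}
    - {"ty": -3.19,"tz": 2.11}
    - {"ty": -3.19,"tz": 2.11}
    - {"ty": -3.19,"tz": 2.11}
    - {"ty": -3.19,"tz": 2.11}
    - {}
    - {}
    - {}

```text
invalid input at $.plan[0]: expected keys tx, ty, tz, wx, wy, wz, jaw
```

```bash
python3 - <<'E'
from h import *
import pickle
o,M=pose();im=imaging.capture('wrist');cv2.imwrite('pics/w1.png',im);pickle.dump(o,open('w1.pkl','wb'))
print(o['tool_pos'],o['contact_force'],R.from_matrix(M.T@Rt()).as_rotvec().round(3))
E
```

```text
[215.7027366  478.28971176 248.13261418] [-0.30892042  0.05913952  1.09747103] [ 1.324e+00 -1.000e-03  1.000e-03]
```

View pics/w1.png

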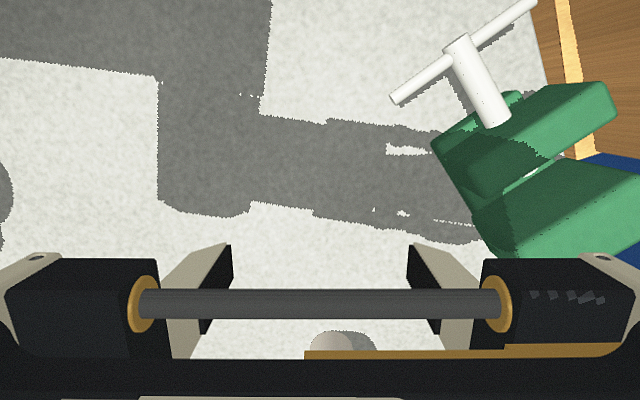

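The call was refused because every row needs all the keys. This wrist picture only shows the start view: the clamp at right and the jaws at row 290.

Request:
arm_command:
  plan:
    - {"tx": 0,"ty": 0,"tz": 0,"wx": 0.1471,"wy": 0,"wz": 0,"jaw": 1}
    - {"tx": 0,"ty": 0,"tz": 0,"wx": 0.1471,"wy": 0,"wz": 0,"jaw": 1}
    - {"tx": 0,"ty": 0,"tz": 0,"wx": 0.1471,"wy": 0,"wz": 0,"jaw": 1}
    - {"tx": 0,"ty": 0,"tz": 0,"wx": 0.1471,"wy": 0,"wz": 0,"jaw": 1}
    - {"tx": 0,"ty": 0,"tz": 0,"wx": 0.1471,"wy": 0,"wz": 0,"jaw": 1}
    - {"tx": 0,"ty": 0,"tz": 0,"wx": 0.1471,"wy": 0,"wz": 0,"jaw": 1}
    - {"tx": 0,"ty": 0,"tz": 0,"wx": 0.1471,"wy": 0,"wz": 0,"jaw": 1}
    - {"tx": 0,"ty": 0,"tz": 0,"wx": 0.1471,"wy": 0,"wz": 0,"jaw": 1}
    - {"tx": 0,"ty": 0,"tz": 0,"wx": 0.1471,"wy": 0,"wz": 0,"jaw": 1}

```text
time: 1.05
tool_pos: [215.8, 478.4, 248.4]
tcp_rot: [-1.97, 1.57, -2.153]
contact_force: [0.2, -0.7, 0.4]
grip_width: 91.7
```

Request:
arm_command:
  plan:
    - {"tx": 0,"ty": -3.93,"tz": 2.6,"wx": 0,"wy": 0,"wz": 0,"jaw": 1}
    - {"tx": 0,"ty": -3.93,"tz": 2.6,"wx": 0,"wy": 0,"wz": 0,"jaw": 1}
    - {"tx": 0,"ty": -3.93,"tz": 2.6,"wx": 0,"wy": 0,"wz": 0,"jaw": 1}
    - {"tx": 0,"ty": -3.93,"tz": 2.6,"wx": 0,"wy": 0,"wz": 0,"jaw": 1}
    - {"tx": 0,"ty": -3.93,"tz": 2.6,"wx": 0,"wy": 0,"wz": 0,"jaw": 1}
    - {"tx": 0,"ty": -3.93,"tz": 2.6,"wx": 0,"wy": 0,"wz": 0,"jaw": 1}
    - {"tx": 0,"ty": -3.93,"tz": 2.6,"wx": 0,"wy": 0,"wz": 0,"jaw": 1}
    - {"tx": 0,"ty": -3.93,"tz": 2.6,"wx": 0,"wy": 0,"wz": 0,"jaw": 1}
    - {"tx": 0,"ty": -3.93,"tz": 2.6,"wx": 0,"wy": 0,"wz": 0,"jaw": 1}
    - {"tx": 0,"ty": -3.93,"tz": 2.6,"wx": 0,"wy": 0,"wz": 0,"jaw": 1}
    - {"tx": 0,"ty": -3.93,"tz": 2.6,"wx": 0,"wy": 0,"wz": 0,"jaw": 1}
    - {"tx": 0,"ty": -3.93,"tz": 2.6,"wx": 0,"wy": 0,"wz": 0,"jaw": 1}
    - {"tx": 0,"ty": -3.93,"tz": 2.6,"wx": 0,"wy": 0,"wz": 0,"jaw": 1}
    - {"tx": 0,"ty": 0,"tz": 0,"wx": 0,"wy": 0,"wz": 0,"jaw": 1}
    - {"tx": 0,"ty": 0,"tz": 0,"wx": 0,"wy": 0,"wz": 0,"jaw": 1}

```text
time: 2.55
tool_pos: [458.4, -84.4, 248.1]
tcp_rot: [2.761, 1.569, 2.582]
contact_force: [-0.3, 0.1, -0.6]
grip_width: 92.1
```

```bash
python3 - <<'E'
from h import *
import pickle
o,M=pose();im=imaging.capture('wrist');cv2.imwrite('pics/w2.png',im);pickle.dump(o,open('w2.pkl','wb'))
im=imaging.capture('top');cv2.imwrite('pics/top2.png',im)
print(o['tool_pos'],o['contact_force'],R.from_matrix(M.T@Rt()).as_rotvec().round(3),o['time'])
E
```

```text
[458.37278202 -84.391398   248.08793172] [-0.3322919   0.05897016 -0.64041623] [-0.002 -0.002 -0.001] 2.55
```

View pics/w2.png

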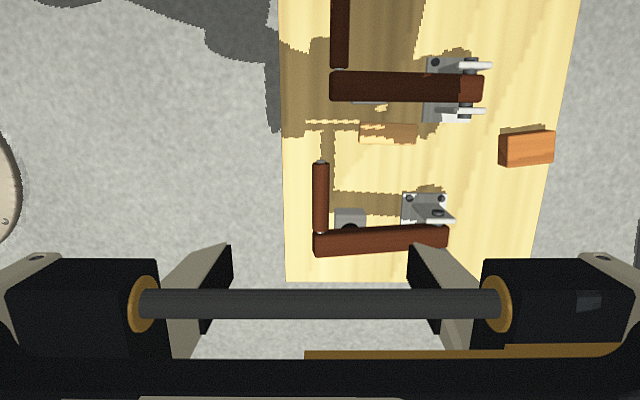

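```bash
python3 - <<'E'
import cv2
im=cv2.imread('pics/w2.png')[0:280,280:560]
cv2.imwrite('pics/w2c.png',cv2.resize(im,None,fx=2.14,fy=2.14,interpolation=cv2.INTER_CUBIC))
E
```

```text
(no output)
```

View pics/w2c.png

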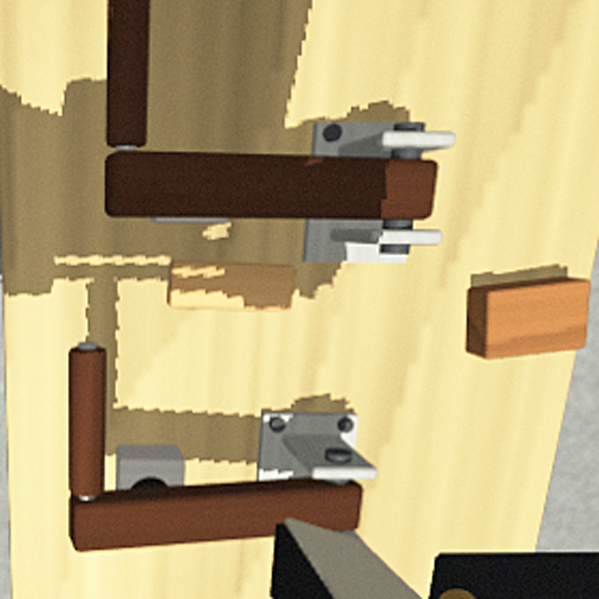

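The wrist view shows the right-hand sleeve at full-picture pixels (320,162) to (322,231), its pivot pin head at (438,213), and the middle pin ends at about (469,59) and (466,114). I'll cast rays from these.

```bash
python3 - <<'E'
from h import *
import pickle
o=pickle.load(open('w2.pkl','rb'));W=cam('wrist',o)
f=lambda p:(np.array(p)+.5)/2.14+[280,0]-.5
O=np.array([582,-6,0]);J=lambda X:np.c_[(X-O)@ex,(X-O)@ey,X[:,2]].round(1)
print('pins z68 R,Mtop,Mbot',J(onplane(W,[f((339,456)),f((406,127)),f((399,245))],68)))
for z in(82,86,90):print('Rsleeve',z,J(onplane(W,[f((87,348)),f((90,495))],z)), (np.diff(onplane(W,[f((87,348)),f((90,495))],z),axis=0)**2).sum()**.5)
# board corners right-near etc
print('near edge pts',onplane(W,[f((5,330)),f((12,560))],18).round(1))
# tri
T=lambda p:(np.array(p)+.5)/3.6+[235,135]-.5
S=lambda p:(np.array(p)+.5)/3.6+[215,145]-.5
C=[cam('top'),cam('scene'),W]
for nm,t,s,w in(('tip',(352,333),(245,92),(87,348)),('junc',(447,350),(165,107),(90,495))):
    for idx in([0,1,2],[0,2],[1,2]):
        X=tri([C[i] for i in idx],[[T(t),S(s),f(w)][i] for i in idx]);print(nm,idx,X.round(1),J(X[None]))
E
```

```text
pins z68 R,Mtop,Mbot [[  10.6 -124.    68. ]
 [  24.2   19.    68. ]
 [  27.   -28.3   68. ]]
Rsleeve 82 [[-107.6  -70.7   82. ]
 [-106.3 -138.    82. ]] 67.31398661991841
Rsleeve 86 [[-107.6  -70.    86. ]
 [-106.3 -136.4   86. ]] 66.42389297044781
Rsleeve 90 [[-107.6  -69.3   90. ]
 [-106.3 -134.9   90. ]] 65.5337993209772
near edge pts [[ 421.9  -50.5   18. ]
 [ 398.5 -178.8   18. ]]
tip [0, 1, 2] [465.2 -49.9  87.7] [[-107.2  -63.8   87.7]]
tip [0, 2] [463.2 -37.6 179. ] [[-111.4  -52.1  179. ]]
tip [1, 2] [463.7 -56.   86.7] [[-107.7  -70.    86.7]]
junc [0, 1, 2] [ 453.9 -119.5   95.6] [[-106.1 -134.3   95.6]]
junc [0, 2] [ 453.8 -124.5   79.7] [[-105.3 -139.2   79.7]]
junc [1, 2] [ 454.2 -117.4   95.9] [[-106.2 -132.2   95.9]]
```

Request:
arm_command:
  plan:
    - {"tx": 2.5,"ty": -0.1,"tz": 0.1,"wx": 0,"wy": 0,"wz": 0,"jaw": 0.4}
    - {"tx": 2.5,"ty": 0,"tz": 0,"wx": 0,"wy": 0,"wz": 0,"jaw": 0.4}
    - {"tx": 2.5,"ty": 0,"tz": 0,"wx": 0,"wy": 0,"wz": 0,"jaw": 0.4}
    - {"tx": 2.5,"ty": 0,"tz": 0,"wx": 0,"wy": 0,"wz": 0,"jaw": 0.4}
    - {"tx": 2.5,"ty": 0,"tz": 0,"wx": 0,"wy": 0,"wz": 0,"jaw": 0.4}
    - {"tx": 2,"ty": 0,"tz": 0,"wx": 0,"wy": 0,"wz": 0,"jaw": 0.4}
    - {"tx": 1,"ty": 0,"tz": 0,"wx": 0,"wy": 0,"wz": 0,"jaw": 0.4}
    - {"tx": 0,"ty": 0,"tz": 0,"wx": 0,"wy": 0,"wz": 0,"jaw": 0.4}
    - {"tx": 0,"ty": 0,"tz": 0,"wx": 0,"wy": 0,"wz": 0,"jaw": 0.4}

```text
time: 3.55
tool_pos: [459.9, -84.5, 94.5]
tcp_rot: [-0.058, 1.57, -0.234]
contact_force: [-0.4, -0.5, 0.1]
grip_width: 64.3
```

```bash
cat > snap.py <<'E'
from h import *
import sys
o,M=pose();n=sys.argv[1]
for c in sys.argv[2:]:
    im=imaging.capture(c);cv2.imwrite(f'pics/{n}_{c}.png',im)
print(o['tool_pos'].round(1),o['contact_force'].round(1),o['grip_width'])
E
python3 snap.py a scene wrist
```

```text
[459.9 -84.5  94.5] [-0.4 -0.5  0.1] 64.3259058859642
```

View pics/a_wrist.png

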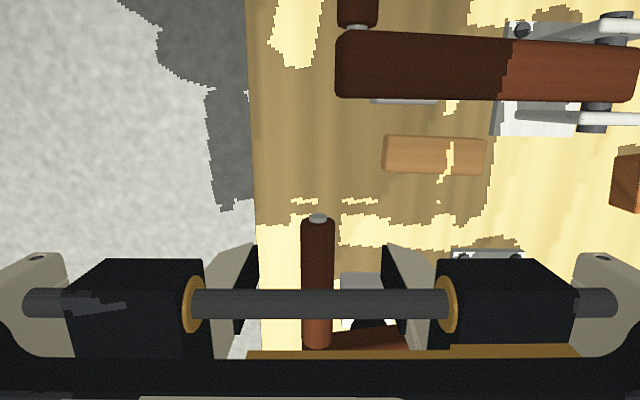

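View pics/a_scene.png

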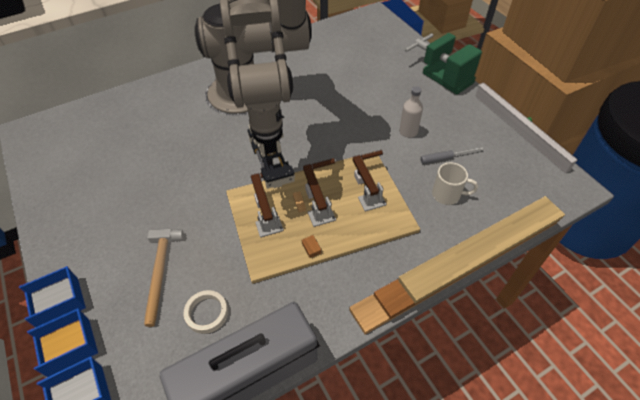

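The sleeve at about x=317 sits between the jaws, on the jaws' centre line at about x=319. I'll close on it.

Request:
arm_command:
  plan:
    - {"tx": 0.1,"ty": 0,"tz": 0,"wx": 0,"wy": 0,"wz": 0,"jaw": -1}
    - {"tx": 0,"ty": 0,"tz": 0,"wx": 0,"wy": 0,"wz": 0,"jaw": -1}
    - {"tx": 0,"ty": 0,"tz": 0,"wx": 0,"wy": 0,"wz": 0,"jaw": -1}
    - {"tx": 0,"ty": 0,"tz": 0,"wx": 0,"wy": 0,"wz": 0,"jaw": -1}
    - {"tx": 0,"ty": 0,"tz": 0,"wx": 0,"wy": 0,"wz": 0,"jaw": -1}
    - {"tx": 0,"ty": 0,"tz": 0,"wx": 0,"wy": 0,"wz": 0,"jaw": -1}

```text
time: 4.25
tool_pos: [459.5, -85.0, 92.7]
tcp_rot: [1.405, 1.571, 1.228]
contact_force: [-0.1, -0.0, -0.1]
grip_width: 20.5
```

```bash
python3 - <<'E'
import numpy as np
t=0.18
while t<2.02:
    n=t+.07
    print(f"{t:.2f}->{n:.2f} tx {-12*(np.sin(n)-np.sin(t))/2:.3f} tz {12*(np.cos(t)-np.cos(n))/2:.3f}"); t=n
E
```

```text
0.18->0.25 tx -0.410 tz 0.090
0.25->0.32 tx -0.403 tz 0.118
0.32->0.39 tx -0.394 tz 0.146
0.39->0.46 tx -0.383 tz 0.173
0.46->0.53 tx -0.370 tz 0.199
0.53->0.60 tx -0.355 tz 0.225
0.60->0.67 tx -0.338 tz 0.249
0.67->0.74 tx -0.320 tz 0.272
0.74->0.81 tx -0.300 tz 0.294
0.81->0.88 tx -0.279 tz 0.314
0.88->0.95 tx -0.256 tz 0.333
0.95->1.02 tx -0.232 tz 0.350
1.02->1.09 tx -0.207 tz 0.365
1.09->1.16 tx -0.181 tz 0.379
1.16->1.23 tx -0.154 tz 0.391
1.23->1.30 tx -0.126 tz 0.400
1.30->1.37 tx -0.098 tz 0.408
1.37->1.44 tx -0.069 tz 0.414
1.44->1.51 tx -0.040 tz 0.418
1.51->1.58 tx -0.011 tz 0.420
1.58->1.65 tx 0.019 tz 0.420
1.65->1.72 tx 0.048 tz 0.417
1.72->1.79 tx 0.077 tz 0.413
1.79->1.86 tx 0.106 tz 0.406
1.86->1.93 tx 0.134 tz 0.398
1.93->2.00 tx 0.161 tz 0.388
2.00->2.07 tx 0.188 tz 0.375
```

Request:
arm_command:
  plan:
    - {"tx": 0,"ty": 0,"tz": 0,"wx": 0,"wy": 0,"wz": 0,"jaw": -1}
    - {"tx": 0,"ty": 0,"tz": 0,"wx": 0,"wy": 0,"wz": 0,"jaw": -1}
    - {"tx": 0,"ty": 0,"tz": 0,"wx": 0,"wy": 0,"wz": 0,"jaw": -1}

```text
time: 4.55
tool_pos: [459.0, -84.9, 92.5]
tcp_rot: [2.96, 1.57, 2.784]
contact_force: [-1.7, 0.3, -0.0]
grip_width: 15.2
```

Gripped, with the jaws at 15.2 mm. I'll start the swing.

Request:
arm_command:
  plan:
    - {"tx": -0.41,"ty": 0,"tz": 0.09,"wx": 0,"wy": 0,"wz": 0,"jaw": -1}
    - {"tx": -0.41,"ty": 0,"tz": 0.09,"wx": 0,"wy": 0,"wz": 0,"jaw": -1}
    - {"tx": 0,"ty": 0,"tz": 0,"wx": 0,"wy": 0,"wz": 0,"jaw": -1}

```text
time: 4.85
tool_pos: [461.0, -85.2, 101.2]
tcp_rot: [2.923, 1.57, 2.746]
contact_force: [-3.6, -0.4, -2.8]
grip_width: 15.1
```

Request:
arm_command:
  plan:
    - {"tx": -0.4,"ty": 0,"tz": 0.11,"wx": 0,"wy": 0,"wz": 0,"jaw": -1}
    - {"tx": -0.4,"ty": 0,"tz": 0.11,"wx": 0,"wy": 0,"wz": 0,"jaw": -1}
    - {"tx": 0,"ty": 0,"tz": 0,"wx": 0,"wy": 0,"wz": 0,"jaw": -1}

```text
time: 5.15
tool_pos: [463.5, -85.7, 109.4]
tcp_rot: [0.179, 1.571, 0.003]
contact_force: [-4.7, 0.5, -2.3]
grip_width: 14.8
```

Request:
arm_command:
  plan:
    - {"tx": -0.394,"ty": 0,"tz": 0.142,"wx": 0,"wy": 0,"wz": 0,"jaw": -1}
    - {"tx": -0.394,"ty": 0,"tz": 0.142,"wx": 0,"wy": 0,"wz": 0,"jaw": -1}
    - {"tx": 0,"ty": 0,"tz": 0,"wx": 0,"wy": 0,"wz": 0,"jaw": -1}

```text
time: 5.45
tool_pos: [466.6, -86.2, 117.4]
tcp_rot: [0.008, 1.57, -0.169]
contact_force: [-2.7, -0.1, -1.7]
grip_width: 15.2
```

Request:
arm_command:
  plan:
    - {"tx": -0.383,"ty": 0,"tz": 0.173,"wx": 0,"wy": 0,"wz": 0,"jaw": -1}
    - {"tx": -0.383,"ty": 0,"tz": 0.173,"wx": 0,"wy": 0,"wz": 0,"jaw": -1}
    - {"tx": -0.37,"ty": 0,"tz": 0.199,"wx": 0,"wy": 0,"wz": 0,"jaw": -1}
    - {"tx": -0.37,"ty": 0,"tz": 0.199,"wx": 0,"wy": 0,"wz": 0,"jaw": -1}
    - {"tx": 0,"ty": 0,"tz": 0,"wx": 0,"wy": 0,"wz": 0,"jaw": -1}

```text
time: 5.95
tool_pos: [474.2, -87.7, 132.5]
tcp_rot: [-0.109, 1.569, -0.286]
contact_force: [-1.1, -0.5, -3.0]
grip_width: 15.0
```

Request:
arm_command:
  plan:
    - {"tx": -0.355,"ty": 0,"tz": 0.225,"wx": 0,"wy": 0,"wz": 0,"jaw": -1}
    - {"tx": -0.355,"ty": 0,"tz": 0.225,"wx": 0,"wy": 0,"wz": 0,"jaw": -1}
    - {"tx": 0,"ty": 0,"tz": 0,"wx": 0,"wy": 0,"wz": 0,"jaw": -1}

```text
time: 6.25
tool_pos: [478.7, -88.5, 139.5]
tcp_rot: [-0.097, 1.569, -0.274]
contact_force: [0.3, -2.1, -3.7]
grip_width: 15.2
```

Request:
arm_command:
  plan:
    - {"tx": -0.338,"ty": 0,"tz": 0.249,"wx": 0,"wy": 0,"wz": 0,"jaw": -1}
    - {"tx": -0.338,"ty": 0,"tz": 0.249,"wx": 0,"wy": 0,"wz": 0,"jaw": -1}
    - {"tx": 0,"ty": 0,"tz": 0,"wx": 0,"wy": 0,"wz": 0,"jaw": -1}

```text
time: 6.55
tool_pos: [483.6, -89.4, 146.2]
tcp_rot: [-0.091, 1.569, -0.268]
contact_force: [1.4, -2.4, -4.5]
grip_width: 15.1
```

Request:
arm_command:
  plan:
    - {"tx": -0.3,"ty": 0,"tz": 0.285,"wx": 0,"wy": 0,"wz": 0,"jaw": -1}
    - {"tx": -0.3,"ty": 0,"tz": 0.285,"wx": 0,"wy": 0,"wz": 0,"jaw": -1}
    - {"tx": 0,"ty": 0,"tz": 0,"wx": 0,"wy": 0,"wz": 0,"jaw": -1}

```text
time: 6.85
tool_pos: [488.9, -90.3, 152.1]
tcp_rot: [-0.187, 1.57, -0.364]
contact_force: [-0.1, -2.9, -4.7]
grip_width: 14.9
```

Request:
arm_command:
  plan:
    - {"tx": -0.29,"ty": 0,"tz": 0.3,"wx": 0,"wy": 0,"wz": 0,"jaw": -1}
    - {"tx": -0.29,"ty": 0,"tz": 0.3,"wx": 0,"wy": 0,"wz": 0,"jaw": -1}
    - {"tx": 0,"ty": 0,"tz": 0,"wx": 0,"wy": 0,"wz": 0,"jaw": -1}

```text
time: 7.15
tool_pos: [494.5, -91.3, 157.8]
tcp_rot: [-2.941, 1.571, -3.118]
contact_force: [-1.5, -3.2, -4.9]
grip_width: 15.0
```

Request:
arm_command:
  plan:
    - {"tx": -0.265,"ty": -0.02,"tz": 0.32,"wx": 0,"wy": 0,"wz": 0,"jaw": -1}
    - {"tx": -0.265,"ty": -0.02,"tz": 0.32,"wx": 0,"wy": 0,"wz": 0,"jaw": -1}
    - {"tx": 0,"ty": 0,"tz": 0,"wx": 0,"wy": 0,"wz": 0,"jaw": -1}

```text
time: 7.45
tool_pos: [498.6, -92.1, 161.5]
tcp_rot: [3.009, 1.564, 2.832]
contact_force: [-7.6, -2.6, -10.3]
grip_width: 15.0
```

Request:
arm_command:
  plan:
    - {"tx": -0.13,"ty": 0,"tz": 0.17,"wx": 0,"wy": 0,"wz": 0,"jaw": -1}
    - {"tx": 0,"ty": 0,"tz": 0,"wx": 0,"wy": 0,"wz": 0,"jaw": -1}

```text
time: 7.65
tool_pos: [499.4, -92.3, 162.3]
tcp_rot: [3.032, 1.562, 2.855]
contact_force: [-7.4, -1.8, -11.8]
grip_width: 14.7
```

The right arm binds: the tangential force rose from about 3 N to 13 N at about 0.83 rad, while the radial force stayed steady. I'll lower it.

Request:
arm_command:
  plan:
    - {"tx": 0.13,"ty": 0,"tz": -0.17,"wx": 0,"wy": 0,"wz": 0,"jaw": -1}
    - {"tx": 0.53,"ty": 0.04,"tz": -0.64,"wx": 0,"wy": 0,"wz": 0,"jaw": -1}
    - {"tx": 0.58,"ty": 0,"tz": -0.6,"wx": 0,"wy": 0,"wz": 0,"jaw": -1}
    - {"tx": 0.6,"ty": 0,"tz": -0.57,"wx": 0,"wy": 0,"wz": 0,"jaw": -1}
    - {"tx": 0.676,"ty": 0,"tz": -0.498,"wx": 0,"wy": 0,"wz": 0,"jaw": -1}
    - {"tx": 0.71,"ty": 0,"tz": -0.45,"wx": 0,"wy": 0,"wz": 0,"jaw": -1}
    - {"tx": 0.74,"ty": 0,"tz": -0.398,"wx": 0,"wy": 0,"wz": 0,"jaw": -1}
    - {"tx": 0,"ty": 0,"tz": 0,"wx": 0,"wy": 0,"wz": 0,"jaw": -1}

```text
time: 8.45
tool_pos: [469.3, -86.7, 123.5]
tcp_rot: [2.739, 1.57, 2.562]
contact_force: [1.4, -2.6, -0.0]
grip_width: 15.3
```

Request:
arm_command:
  plan:
    - {"tx": 0.766,"ty": 0,"tz": -0.346,"wx": 0,"wy": 0,"wz": 0,"jaw": -1}
    - {"tx": 0.788,"ty": 0,"tz": -0.284,"wx": 0,"wy": 0,"wz": 0,"jaw": -1}
    - {"tx": 0.8,"ty": 0,"tz": -0.22,"wx": 0,"wy": 0,"wz": 0,"jaw": -1}
    - {"tx": 0.82,"ty": 0,"tz": -0.18,"wx": 0,"wy": 0,"wz": 0,"jaw": -1}
    - {"tx": 0.53,"ty": 0,"tz": -0.08,"wx": 0,"wy": 0,"wz": 0,"jaw": -1}
    - {"tx": 0.54,"ty": 0,"tz": -0.06,"wx": 0,"wy": 0,"wz": 0,"jaw": -1}
    - {"tx": 0,"ty": 0,"tz": 0,"wx": 0,"wy": 0,"wz": 0,"jaw": -1}

```text
time: 9.15
tool_pos: [457.5, -84.5, 81.1]
tcp_rot: [2.916, 1.569, 2.739]
contact_force: [-2.5, -1.9, 0.4]
grip_width: 15.1
```

Request:
arm_command:
  plan:
    - {"tx": 0.4,"ty": 0,"tz": -0.03,"wx": 0,"wy": 0,"wz": 0,"jaw": -1}
    - {"tx": 0.3,"ty": 0,"tz": -0.01,"wx": 0,"wy": 0,"wz": 0,"jaw": -1}
    - {"tx": 0,"ty": 0,"tz": 0,"wx": 0,"wy": 0,"wz": 0,"jaw": -1}

```text
time: 9.45
tool_pos: [457.1, -84.4, 74.5]
tcp_rot: [2.914, 1.569, 2.738]
contact_force: [-4.0, -1.0, 1.9]
grip_width: 15.3
```

Request:
arm_command:
  plan:
    - {"tx": 0.2,"ty": 0,"tz": 0,"wx": 0,"wy": 0,"wz": 0,"jaw": -1}
    - {"tx": 0.1,"ty": 0,"tz": 0,"wx": 0,"wy": 0,"wz": 0,"jaw": -1}
    - {"tx": 0,"ty": 0,"tz": 0,"wx": 0,"wy": 0,"wz": 0,"jaw": -1}

```text
time: 9.75
tool_pos: [457.1, -84.4, 71.8]
tcp_rot: [2.899, 1.569, 2.722]
contact_force: [-5.0, 0.9, 0.6]
grip_width: 15.0
```

Request:
arm_command:
  plan:
    - {"tx": 0.2,"ty": 0,"tz": 0,"wx": 0,"wy": 0,"wz": 0,"jaw": -1}
    - {"tx": 0,"ty": 0,"tz": 0,"wx": 0,"wy": 0,"wz": 0,"jaw": -1}

```text
time: 9.95
tool_pos: [457.1, -84.4, 69.7]
tcp_rot: [2.909, 1.569, 2.732]
contact_force: [-6.1, -0.6, 0.9]
grip_width: 15.3
```

Request:
arm_command:
  plan:
    - {"tx": 0.2,"ty": 0,"tz": 0,"wx": 0,"wy": 0,"wz": 0,"jaw": -1}
    - {"tx": 0,"ty": 0,"tz": 0,"wx": 0,"wy": 0,"wz": 0,"jaw": -1}

```text
time: 10.15
tool_pos: [457.1, -84.4, 67.8]
tcp_rot: [2.9, 1.569, 2.723]
contact_force: [-5.3, -0.4, 1.2]
grip_width: 14.9
```

```bash
python3 snap.py b scene; python3 -c "
import cv2
im=cv2.imread('pics/b_scene.png')[130:270,200:420];cv2.imwrite('pics/b_c.png',cv2.resize(im,None,fx=3.6,fy=3.6,interpolation=2))"
```

```text
[457.1 -84.4  67.8] [-5.3 -0.4  1.2] 14.87708362168242
```

View pics/b_c.png

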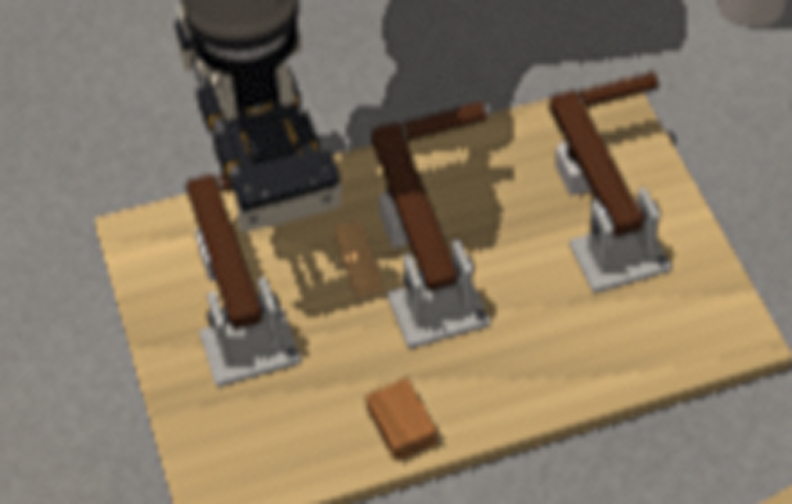

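The picture shows the right bar down low (crop 205,185 to 245,320), with the foot block barely showing. I'll check the angle by fitting a circle to the recorded path.

```bash
python3 - <<'E'
from h import *
from scipy.optimize import least_squares
P=np.array([[459.0,-84.9,92.5],[461,-85.2,101.2],[463.5,-85.7,109.4],[466.6,-86.2,117.4],[474.2,-87.7,132.5],[478.7,-88.5,139.5],[483.6,-89.4,146.2],[488.9,-90.3,152.1],[494.5,-91.3,157.8],[469.3,-86.7,123.5],[457.5,-84.5,81.1],[457.1,-84.4,74.5],[457.1,-84.4,71.8],[457.1,-84.4,69.7],[457.1,-84.4,67.8]])
O=np.array([582,-6,0]);u=(P-O)@ex;z=P[:,2]
for rr in(120,None):
    f=lambda p:np.hypot(u-p[0],z-p[1])-(p[2] if rr is None else 120)
    s=least_squares(f,[11,70,120]);print(s.x.round(1),s.fun.round(2));
    print(np.arcsin((z-s.x[1])/120).round(3))
E
```

```text
[ 10.8  70.2 120. ] [ 0.08  0.04  0.   -0.04 -0.02  0.01  0.1  -0.06 -0.05  0.02  0.03  0.02
 -0.05 -0.06 -0.03]
[ 0.187  0.261  0.333  0.404  0.546  0.616  0.686  0.751  0.819  0.46
  0.091  0.036  0.014 -0.004 -0.02 ]
[ 10.1  70.4 119.3] [ 0.06  0.02 -0.02 -0.07 -0.03 -0.    0.11 -0.04 -0.01 -0.    0.03  0.03
 -0.03 -0.03 -0.01]
[ 0.185  0.259  0.331  0.402  0.544  0.613  0.683  0.749  0.815  0.458
  0.089  0.034  0.011 -0.006 -0.022]
```

The circle fits to 0.1 mm: pivot at jig x 10.8, TCP offset 2.2 mm. The arm is at about 0, so it is shut. I'll release, rise and look at the middle arm.

Request:
arm_command:
  plan:
    - {"tx": -0.15,"ty": 0,"tz": 0,"wx": 0,"wy": 0,"wz": 0,"jaw": 0.2}
    - {"tx": 0,"ty": 0,"tz": 0,"wx": 0,"wy": 0,"wz": 0,"jaw": 0.2}
    - {"tx": 0,"ty": 0,"tz": 0,"wx": 0,"wy": 0,"wz": 0,"jaw": 0.2}
    - {"tx": 0,"ty": 0,"tz": 0,"wx": 0,"wy": 0,"wz": 0,"jaw": 0.2}
    - {"tx": -1.5,"ty": 0,"tz": 0,"wx": 0,"wy": 0,"wz": 0,"jaw": 0.4}
    - {"tx": -3,"ty": 0,"tz": 0,"wx": 0,"wy": 0,"wz": 0,"jaw": 0.4}
    - {"tx": -3,"ty": 0,"tz": 0,"wx": 0,"wy": 0,"wz": 0,"jaw": 0.4}
    - {"tx": -3,"ty": 0,"tz": 0,"wx": 0,"wy": 0,"wz": 0,"jaw": 0.4}
    - {"tx": -3,"ty": 2,"tz": 0.8,"wx": 0,"wy": 0,"wz": 0,"jaw": 0.4}
    - {"tx": 0,"ty": 4,"tz": 0.8,"wx": 0,"wy": 0,"wz": 0,"jaw": 0.4}
    - {"tx": 0,"ty": 0,"tz": 0,"wx": 0,"wy": 0,"wz": 0,"jaw": 0.4}
    - {"tx": 0,"ty": 0,"tz": 0,"wx": 0,"wy": 0,"wz": 0,"jaw": 0.4}

```text
time: 11.4
tool_pos: [484.0, -27.9, 204.3]
tcp_rot: [-2.09, 1.571, -2.265]
contact_force: [-0.5, 0.1, 0.2]
grip_width: 63.9
```

```bash
python3 - <<'E'
from h import *
import pickle
o,M=pose();pickle.dump(o,open('w3.pkl','wb'));im=imaging.capture('wrist');cv2.imwrite('pics/w3.png',im)
print(o['tool_pos'].round(1),o['contact_force'].round(1),o['time'],R.from_matrix(M.T@Rt()).as_rotvec().round(3))
E
```

```text
[484.  -27.9 204.3] [-0.5  0.1  0.2] 11.4 [ 0.002 -0.     0.   ]
```

View pics/w3.png

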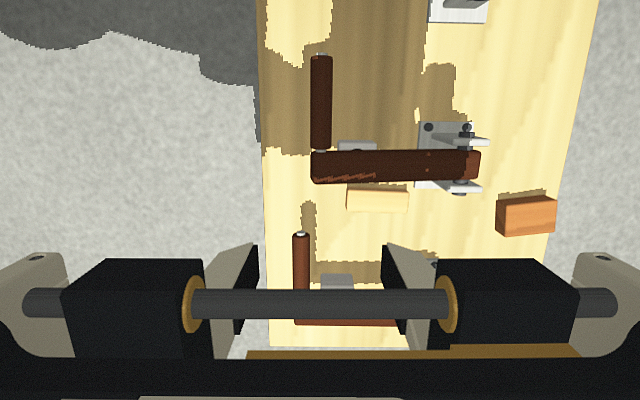

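The middle sleeve runs from (321,56) to (321,148) and its pin ends are at about (467,127) and (460,193).

```bash
python3 - <<'E'
from h import *
import pickle
o=pickle.load(open('w3.pkl','rb'));W=cam('wrist',o)
O=np.array([582,-6,0]);J=lambda X:np.c_[(X-O)@ex,(X-O)@ey,X[:,2]].round(1)
for z in(68,86,92):
    X=onplane(W,[(321,56),(321,148)],z);print(z,J(X).tolist(),np.linalg.norm(X[0]-X[1]))
print('Rtip',J(onplane(W,[(300,234)],68)),'Mpins',J(onplane(W,[(467,127),(460,193)],68)).tolist())
print('tcp',J(o['tool_pos'][None]))
E
```

```text
68 [[-92.2, 75.5, 68.0], [-91.9, 6.1, 68.0]] 69.38189042817746
86 [[-92.3, 73.1, 86.0], [-92.0, 8.3, 86.0]] 64.80203667217364
92 [[-92.3, 72.4, 92.0], [-92.0, 9.1, 92.0]] 63.2754187535057
Rtip [[-110.   -69.2   68. ]] Mpins [[25.5, 23.5, 68.0], [26.6, -31.4, 68.0]]
tcp [[-92.6 -38.8 204.3]]
```

Request:
arm_command:
  plan:
    - {"tx": 0,"ty": 4,"tz": 0.05,"wx": 0,"wy": 0,"wz": 0,"jaw": 0.2}
    - {"tx": 0,"ty": 4.1,"tz": 0,"wx": 0,"wy": 0,"wz": 0,"jaw": 0.2}
    - {"tx": 3,"ty": 0,"tz": 0,"wx": 0,"wy": 0,"wz": 0,"jaw": 0.2}
    - {"tx": 3,"ty": 0,"tz": 0,"wx": 0,"wy": 0,"wz": 0,"jaw": 0.2}
    - {"tx": 3,"ty": 0,"tz": 0,"wx": 0,"wy": 0,"wz": 0,"jaw": 0.2}
    - {"tx": 1.5,"ty": 0,"tz": 0,"wx": 0,"wy": 0,"wz": 0,"jaw": 0.2}
    - {"tx": 0.7,"ty": 0,"tz": 0,"wx": 0,"wy": 0,"wz": 0,"jaw": 0.2}
    - {"tx": 0,"ty": 0,"tz": 0,"wx": 0,"wy": 0,"wz": 0,"jaw": 0.2}
    - {"tx": 0,"ty": 0,"tz": 0,"wx": 0,"wy": 0,"wz": 0,"jaw": 0.2}

```text
time: 12.35
tool_pos: [499.3, 50.7, 93.1]
tcp_rot: [0.177, 1.57, -0.001]
contact_force: [-0.6, -0.0, -0.9]
grip_width: 54.9
```

```bash
python3 snap.py c wrist
```

```text
[499.3  50.7  93.1] [-0.6 -0.  -0.9] 54.908339841791104
```

View pics/c_wrist.png

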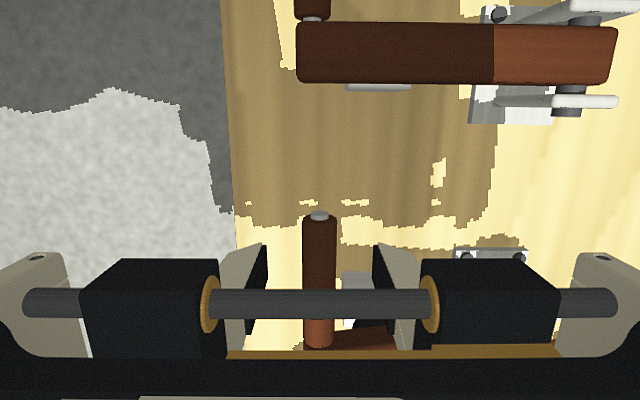

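The sleeve is centred at x≈319. I'll close the jaws.

Request:
arm_command:
  plan:
    - {"tx": 0,"ty": 0,"tz": 0,"wx": 0,"wy": 0,"wz": 0,"jaw": -1}
    - {"tx": 0,"ty": 0,"tz": 0,"wx": 0,"wy": 0,"wz": 0,"jaw": -1}
    - {"tx": 0,"ty": 0,"tz": 0,"wx": 0,"wy": 0,"wz": 0,"jaw": -1}
    - {"tx": 0,"ty": 0,"tz": 0,"wx": 0,"wy": 0,"wz": 0,"jaw": -1}
    - {"tx": 0,"ty": 0,"tz": 0,"wx": 0,"wy": 0,"wz": 0,"jaw": -1}
    - {"tx": 0,"ty": 0,"tz": 0,"wx": 0,"wy": 0,"wz": 0,"jaw": -1}
    - {"tx": 0,"ty": 0,"tz": 0,"wx": 0,"wy": 0,"wz": 0,"jaw": -1}
    - {"tx": -0.41,"ty": 0,"tz": 0.09,"wx": 0,"wy": 0,"wz": 0,"jaw": -1}
    - {"tx": -0.41,"ty": 0,"tz": 0.09,"wx": 0,"wy": 0,"wz": 0,"jaw": -1}
    - {"tx": 0,"ty": 0,"tz": 0,"wx": 0,"wy": 0,"wz": 0,"jaw": -1}

```text
time: 13.4
tool_pos: [500.8, 50.9, 101.1]
tcp_rot: [0.223, 1.57, 0.046]
contact_force: [2.1, -0.9, -1.8]
grip_width: 15.1
```

Request:
arm_command:
  plan:
    - {"tx": -0.403,"ty": 0,"tz": 0.118,"wx": 0,"wy": 0,"wz": 0,"jaw": -1}
    - {"tx": -0.403,"ty": 0,"tz": 0.118,"wx": 0,"wy": 0,"wz": 0,"jaw": -1}
    - {"tx": 0,"ty": 0,"tz": 0,"wx": 0,"wy": 0,"wz": 0,"jaw": -1}

```text
time: 13.7
tool_pos: [503.2, 50.4, 109.3]
tcp_rot: [0.111, 1.57, -0.066]
contact_force: [2.4, -0.3, -3.3]
grip_width: 15.3
```

Request:
arm_command:
  plan:
    - {"tx": -0.394,"ty": 0,"tz": 0.146,"wx": 0,"wy": 0,"wz": 0,"jaw": -1}
    - {"tx": -0.394,"ty": 0,"tz": 0.146,"wx": 0,"wy": 0,"wz": 0,"jaw": -1}
    - {"tx": 0,"ty": 0,"tz": 0,"wx": 0,"wy": 0,"wz": 0,"jaw": -1}

```text
time: 14.0
tool_pos: [506.2, 49.9, 117.2]
tcp_rot: [0.109, 1.57, -0.068]
contact_force: [2.0, -0.0, -4.6]
grip_width: 15.1
```

Request:
arm_command:
  plan:
    - {"tx": -0.383,"ty": 0,"tz": 0.173,"wx": 0,"wy": 0,"wz": 0,"jaw": -1}
    - {"tx": -0.383,"ty": 0,"tz": 0.173,"wx": 0,"wy": 0,"wz": 0,"jaw": -1}
    - {"tx": 0,"ty": 0,"tz": 0,"wx": 0,"wy": 0,"wz": 0,"jaw": -1}

```text
time: 14.3
tool_pos: [509.6, 49.2, 124.8]
tcp_rot: [0.013, 1.57, -0.164]
contact_force: [2.7, -2.7, -5.6]
grip_width: 15.2
```

Request:
arm_command:
  plan:
    - {"tx": -0.35,"ty": 0,"tz": 0.23,"wx": 0,"wy": 0,"wz": 0,"jaw": -1}
    - {"tx": -0.35,"ty": 0,"tz": 0.23,"wx": 0,"wy": 0,"wz": 0,"jaw": -1}
    - {"tx": 0,"ty": 0,"tz": 0,"wx": 0,"wy": 0,"wz": 0,"jaw": -1}

```text
time: 14.6
tool_pos: [513.5, 48.6, 131.6]
tcp_rot: [3.126, 1.57, 2.949]
contact_force: [-0.4, -0.4, -3.7]
grip_width: 14.9
```

Request:
arm_command:
  plan:
    - {"tx": -0.35,"ty": 0,"tz": 0.23,"wx": 0,"wy": 0,"wz": 0,"jaw": -1}
    - {"tx": -0.35,"ty": 0,"tz": 0.23,"wx": 0,"wy": 0,"wz": 0,"jaw": -1}
    - {"tx": 0,"ty": 0,"tz": 0,"wx": 0,"wy": 0,"wz": 0,"jaw": -1}

```text
time: 14.9
tool_pos: [518.1, 47.8, 138.8]
tcp_rot: [3.0, 1.57, 2.823]
contact_force: [-1.2, -1.4, -1.6]
grip_width: 14.9
```

```bash
cat > fit.py <<'E'
from h import *
from scipy.optimize import least_squares
import sys
P=np.array(eval(sys.argv[1]));O=np.array([582,-6,0]);u=(P-O)@ex;z=P[:,2]
s=least_squares(lambda p:np.hypot(u-p[0],z-p[1])-120,[u[0]+118,70]);print(s.x,s.fun.round(2))
print(np.arctan2(z-s.x[1],-(u-s.x[0])).round(3))
E
python3 fit.py '[[500.8,50.9,101.1],[503.2,50.4,109.3],[506.2,49.9,117.2],[509.6,49.2,124.8],[513.5,48.6,131.6]]'
```

```text
[25.96153623 70.18664292] [-0.04  0.01  0.01  0.09 -0.08]
[0.261 0.332 0.403 0.472 0.538]
```

Request:
arm_command:
  plan:
    - {"tx": -0.34,"ty": 0,"tz": 0.247,"wx": 0,"wy": 0,"wz": 0,"jaw": -1}
    - {"tx": -0.34,"ty": 0,"tz": 0.247,"wx": 0,"wy": 0,"wz": 0,"jaw": -1}
    - {"tx": 0,"ty": 0,"tz": 0,"wx": 0,"wy": 0,"wz": 0,"jaw": -1}

```text
time: 15.2
tool_pos: [523.3, 46.9, 145.7]
tcp_rot: [0.655, 1.571, 0.478]
contact_force: [-4.5, -0.8, -1.1]
grip_width: 15.4
```

Request:
arm_command:
  plan:
    - {"tx": -0.325,"ty": 0,"tz": 0.265,"wx": 0,"wy": 0,"wz": 0,"jaw": -1}
    - {"tx": -0.325,"ty": 0,"tz": 0.265,"wx": 0,"wy": 0,"wz": 0,"jaw": -1}
    - {"tx": 0,"ty": 0,"tz": 0,"wx": 0,"wy": 0,"wz": 0,"jaw": -1}

```text
time: 15.5
tool_pos: [528.8, 45.8, 152.2]
tcp_rot: [0.128, 1.57, -0.049]
contact_force: [-3.6, -1.4, -0.8]
grip_width: 15.0
```

Request:
arm_command:
  plan:
    - {"tx": -0.3,"ty": 0,"tz": 0.29,"wx": 0,"wy": 0,"wz": 0,"jaw": -1}
    - {"tx": -0.3,"ty": 0,"tz": 0.29,"wx": 0,"wy": 0,"wz": 0,"jaw": -1}
    - {"tx": 0,"ty": 0,"tz": 0,"wx": 0,"wy": 0,"wz": 0,"jaw": -1}

```text
time: 15.8
tool_pos: [534.7, 44.8, 158.2]
tcp_rot: [0.07, 1.57, -0.107]
contact_force: [-2.7, -1.8, -0.8]
grip_width: 15.2
```

Request:
arm_command:
  plan:
    - {"tx": -0.28,"ty": -0.02,"tz": 0.312,"wx": 0,"wy": 0,"wz": 0,"jaw": -1}
    - {"tx": -0.28,"ty": -0.02,"tz": 0.312,"wx": 0,"wy": 0,"wz": 0,"jaw": -1}
    - {"tx": 0,"ty": 0,"tz": 0,"wx": 0,"wy": 0,"wz": 0,"jaw": -1}

```text
time: 16.1
tool_pos: [540.9, 43.5, 163.7]
tcp_rot: [0.341, 1.569, 0.164]
contact_force: [-1.2, 0.3, -1.7]
grip_width: 14.9
```

Request:
arm_command:
  plan:
    - {"tx": -0.256,"ty": 0,"tz": 0.333,"wx": 0,"wy": 0,"wz": 0,"jaw": -1}
    - {"tx": -0.256,"ty": 0,"tz": 0.333,"wx": 0,"wy": 0,"wz": 0,"jaw": -1}
    - {"tx": 0,"ty": 0,"tz": 0,"wx": 0,"wy": 0,"wz": 0,"jaw": -1}

```text
time: 16.4
tool_pos: [547.4, 42.2, 168.8]
tcp_rot: [0.249, 1.569, 0.072]
contact_force: [-0.6, -0.6, -2.1]
grip_width: 14.9
```

Request:
arm_command:
  plan:
    - {"tx": -0.23,"ty": 0,"tz": 0.35,"wx": 0,"wy": 0,"wz": 0,"jaw": -1}
    - {"tx": -0.23,"ty": 0,"tz": 0.35,"wx": 0,"wy": 0,"wz": 0,"jaw": -1}
    - {"tx": 0,"ty": 0,"tz": 0,"wx": 0,"wy": 0,"wz": 0,"jaw": -1}

```text
time: 16.7
tool_pos: [554.3, 40.9, 173.3]
tcp_rot: [0.226, 1.57, 0.049]
contact_force: [-0.5, 0.1, -3.3]
grip_width: 15.0
```

Request:
arm_command:
  plan:
    - {"tx": -0.2,"ty": 0,"tz": 0.367,"wx": 0,"wy": 0,"wz": 0,"jaw": -1}
    - {"tx": -0.2,"ty": 0,"tz": 0.367,"wx": 0,"wy": 0,"wz": 0,"jaw": -1}
    - {"tx": 0,"ty": 0,"tz": 0,"wx": 0,"wy": 0,"wz": 0,"jaw": -1}

```text
time: 17.0
tool_pos: [561.4, 39.6, 177.3]
tcp_rot: [0.162, 1.57, -0.015]
contact_force: [-1.3, -0.2, -1.4]
grip_width: 15.1
```

Request:
arm_command:
  plan:
    - {"tx": -0.177,"ty": 0,"tz": 0.38,"wx": 0,"wy": 0,"wz": 0,"jaw": -1}
    - {"tx": -0.177,"ty": 0,"tz": 0.38,"wx": 0,"wy": 0,"wz": 0,"jaw": -1}
    - {"tx": 0,"ty": 0,"tz": 0,"wx": 0,"wy": 0,"wz": 0,"jaw": -1}

```text
time: 17.3
tool_pos: [569.0, 38.3, 180.8]
tcp_rot: [0.149, 1.57, -0.028]
contact_force: [-1.9, 0.1, -1.6]
grip_width: 14.9
```

Request:
arm_command:
  plan:
    - {"tx": -0.15,"ty": 0,"tz": 0.392,"wx": 0,"wy": 0,"wz": 0,"jaw": -1}
    - {"tx": -0.15,"ty": 0,"tz": 0.392,"wx": 0,"wy": 0,"wz": 0,"jaw": -1}
    - {"tx": 0,"ty": 0,"tz": 0,"wx": 0,"wy": 0,"wz": 0,"jaw": -1}

```text
time: 17.6
tool_pos: [576.7, 36.8, 183.8]
tcp_rot: [0.086, 1.57, -0.091]
contact_force: [-1.9, -0.9, -1.7]
grip_width: 15.3
```

Request:
arm_command:
  plan:
    - {"tx": -0.122,"ty": 0,"tz": 0.4,"wx": 0,"wy": 0,"wz": 0,"jaw": -1}
    - {"tx": -0.122,"ty": 0,"tz": 0.4,"wx": 0,"wy": 0,"wz": 0,"jaw": -1}
    - {"tx": 0,"ty": 0,"tz": 0,"wx": 0,"wy": 0,"wz": 0,"jaw": -1}

```text
time: 17.9
tool_pos: [584.6, 35.4, 186.2]
tcp_rot: [0.084, 1.57, -0.093]
contact_force: [-1.9, -1.5, -0.4]
grip_width: 14.6
```

Request:
arm_command:
  plan:
    - {"tx": -0.094,"ty": 0,"tz": 0.409,"wx": 0,"wy": 0,"wz": 0,"jaw": -1}
    - {"tx": -0.094,"ty": 0,"tz": 0.409,"wx": 0,"wy": 0,"wz": 0,"jaw": -1}
    - {"tx": 0,"ty": 0,"tz": 0,"wx": 0,"wy": 0,"wz": 0,"jaw": -1}

```text
time: 18.2
tool_pos: [592.6, 34.0, 188.0]
tcp_rot: [0.066, 1.57, -0.111]
contact_force: [-3.1, -1.7, 1.4]
grip_width: 14.9
```

Request:
arm_command:
  plan:
    - {"tx": -0.068,"ty": -0.01,"tz": 0.414,"wx": 0,"wy": 0,"wz": 0,"jaw": -1}
    - {"tx": -0.068,"ty": -0.01,"tz": 0.414,"wx": 0,"wy": 0,"wz": 0,"jaw": -1}
    - {"tx": 0,"ty": 0,"tz": 0,"wx": 0,"wy": 0,"wz": 0,"jaw": -1}

```text
time: 18.5
tool_pos: [600.7, 32.4, 189.3]
tcp_rot: [0.306, 1.57, 0.129]
contact_force: [-1.9, -1.5, 2.4]
grip_width: 15.2
```

Request:
arm_command:
  plan:
    - {"tx": -0.045,"ty": -0.01,"tz": 0.418,"wx": 0,"wy": 0,"wz": 0,"jaw": -1}
    - {"tx": -0.045,"ty": -0.01,"tz": 0.418,"wx": 0,"wy": 0,"wz": 0,"jaw": -1}
    - {"tx": 0,"ty": 0,"tz": 0,"wx": 0,"wy": 0,"wz": 0,"jaw": -1}

```text
time: 18.8
tool_pos: [608.9, 30.9, 190.1]
tcp_rot: [0.498, 1.57, 0.321]
contact_force: [-1.8, -0.5, 1.8]
grip_width: 15.2
```

Request:
arm_command:
  plan:
    - {"tx": -0.01,"ty": 0,"tz": 0.42,"wx": 0,"wy": 0,"wz": 0,"jaw": -1}
    - {"tx": -0.01,"ty": 0,"tz": 0.42,"wx": 0,"wy": 0,"wz": 0,"jaw": -1}
    - {"tx": 0,"ty": 0,"tz": 0,"wx": 0,"wy": 0,"wz": 0,"jaw": -1}

```text
time: 19.1
tool_pos: [617.1, 29.3, 190.2]
tcp_rot: [0.371, 1.57, 0.194]
contact_force: [-2.0, -0.3, 0.7]
grip_width: 15.1
```

Request:
arm_command:
  plan:
    - {"tx": 0.02,"ty": 0,"tz": 0.42,"wx": 0,"wy": 0,"wz": 0,"jaw": -1}
    - {"tx": 0.02,"ty": 0,"tz": 0.42,"wx": 0,"wy": 0,"wz": 0,"jaw": -1}
    - {"tx": 0,"ty": 0,"tz": 0,"wx": 0,"wy": 0,"wz": 0,"jaw": -1}

```text
time: 19.4
tool_pos: [625.3, 27.8, 189.8]
tcp_rot: [0.338, 1.57, 0.161]
contact_force: [-0.6, -0.1, 1.4]
grip_width: 15.0
```

Request:
arm_command:
  plan:
    - {"tx": 0.05,"ty": 0,"tz": 0.417,"wx": 0,"wy": 0,"wz": 0,"jaw": -1}
    - {"tx": 0.05,"ty": 0,"tz": 0.417,"wx": 0,"wy": 0,"wz": 0,"jaw": -1}
    - {"tx": 0,"ty": 0,"tz": 0,"wx": 0,"wy": 0,"wz": 0,"jaw": -1}

```text
time: 19.7
tool_pos: [633.5, 26.3, 188.7]
tcp_rot: [0.222, 1.57, 0.045]
contact_force: [-1.2, -0.4, 2.0]
grip_width: 15.1
```

Request:
arm_command:
  plan:
    - {"tx": 0.08,"ty": 0,"tz": 0.412,"wx": 0,"wy": 0,"wz": 0,"jaw": -1}
    - {"tx": 0.08,"ty": 0,"tz": 0.412,"wx": 0,"wy": 0,"wz": 0,"jaw": -1}
    - {"tx": 0,"ty": 0,"tz": 0,"wx": 0,"wy": 0,"wz": 0,"jaw": -1}

```text
time: 20.0
tool_pos: [641.7, 24.8, 187.1]
tcp_rot: [0.11, 1.57, -0.067]
contact_force: [-1.7, -0.6, 1.2]
grip_width: 15.4
```

Request:
arm_command:
  plan:
    - {"tx": 0.108,"ty": 0,"tz": 0.405,"wx": 0,"wy": 0,"wz": 0,"jaw": -1}
    - {"tx": 0.108,"ty": 0,"tz": 0.405,"wx": 0,"wy": 0,"wz": 0,"jaw": -1}
    - {"tx": 0,"ty": 0,"tz": 0,"wx": 0,"wy": 0,"wz": 0,"jaw": -1}

```text
time: 20.3
tool_pos: [649.6, 23.4, 184.9]
tcp_rot: [0.071, 1.57, -0.106]
contact_force: [-2.2, -1.6, 1.7]
grip_width: 15.4
```

Request:
arm_command:
  plan:
    - {"tx": 0.135,"ty": 0,"tz": 0.397,"wx": 0,"wy": 0,"wz": 0,"jaw": -1}
    - {"tx": 0.135,"ty": 0,"tz": 0.397,"wx": 0,"wy": 0,"wz": 0,"jaw": -1}
    - {"tx": 0,"ty": 0,"tz": 0,"wx": 0,"wy": 0,"wz": 0,"jaw": -1}

```text
time: 20.6
tool_pos: [657.4, 21.9, 182.2]
tcp_rot: [-0.006, 1.57, -0.183]
contact_force: [-1.1, -2.3, 2.2]
grip_width: 15.0
```

Request:
arm_command:
  plan:
    - {"tx": 0.16,"ty": 0,"tz": 0.39,"wx": 0,"wy": 0,"wz": 0,"jaw": -1}
    - {"tx": 0.04,"ty": 0,"tz": 0.1,"wx": 0,"wy": 0,"wz": 0,"jaw": -1}
    - {"tx": 0,"ty": 0,"tz": 0,"wx": 0,"wy": 0,"wz": 0,"jaw": -1}

```text
time: 20.9
tool_pos: [661.9, 21.1, 180.3]
tcp_rot: [-0.241, 1.57, -0.418]
contact_force: [-0.0, -3.5, 1.7]
grip_width: 14.9
```

The middle arm runs freely to about 1.98 rad. I'll ease it to the stop, release and rise.

Request:
arm_command:
  plan:
    - {"tx": 0.08,"ty": -0.02,"tz": 0.19,"wx": 0,"wy": 0,"wz": 0,"jaw": -1}
    - {"tx": 0,"ty": 0,"tz": 0,"wx": 0,"wy": 0,"wz": 0,"jaw": -1}

```text
time: 21.1
tool_pos: [663.6, 20.8, 179.5]
tcp_rot: [1.087, 1.571, 0.91]
contact_force: [-0.7, -2.5, 1.2]
grip_width: 15.2
```

Request:
arm_command:
  plan:
    - {"tx": 0,"ty": 0,"tz": 0,"wx": 0,"wy": 0,"wz": 0,"jaw": 0.2}
    - {"tx": 0,"ty": 0,"tz": 0,"wx": 0,"wy": 0,"wz": 0,"jaw": 0.2}
    - {"tx": 0,"ty": 0,"tz": 0,"wx": 0,"wy": 0,"wz": 0,"jaw": 0.2}
    - {"tx": 0,"ty": 0,"tz": 0,"wx": 0,"wy": 0,"wz": 0,"jaw": 0.2}
    - {"tx": -1.5,"ty": 0,"tz": 0,"wx": 0,"wy": 0,"wz": 0,"jaw": 0.2}
    - {"tx": -3,"ty": 0,"tz": 0,"wx": 0,"wy": 0,"wz": 0,"jaw": 0.2}
    - {"tx": -1,"ty": 0,"tz": -3,"wx": 0,"wy": 0,"wz": 0,"jaw": 0.2}
    - {"tx": 0,"ty": 1.6,"tz": -3.5,"wx": 0,"wy": 0,"wz": 0,"jaw": 0.2}
    - {"tx": 0,"ty": 1.6,"tz": -3.5,"wx": 0,"wy": 0,"wz": 0,"jaw": 0.2}
    - {"tx": 0,"ty": 1.6,"tz": -3.5,"wx": 0,"wy": 0,"wz": 0,"jaw": 0.2}
    - {"tx": 1.5,"ty": 1.6,"tz": -3.5,"wx": 0,"wy": 0,"wz": 0,"jaw": 0.2}
    - {"tx": 1.5,"ty": 0,"tz": 0,"wx": 0,"wy": 0,"wz": 0,"jaw": 0.2}
    - {"tx": 0,"ty": 0,"tz": 0,"wx": 0,"wy": 0,"wz": 0,"jaw": 0.2}
    - {"tx": 0,"ty": 0,"tz": 0,"wx": 0,"wy": 0,"wz": 0,"jaw": 0.2}

```text
time: 22.5
tool_pos: [508.0, 113.6, 205.1]
tcp_rot: [0.346, 1.57, 0.169]
contact_force: [-0.3, 0.4, 0.7]
grip_width: 54.9
```

```bash
python3 - <<'E'
from h import *
import pickle
o,M=pose();pickle.dump(o,open('w4.pkl','wb'));im=imaging.capture('wrist');cv2.imwrite('pics/w4.png',im)
print(o['tool_pos'].round(1),o['contact_force'].round(1),o['time'],R.from_matrix(M.T@Rt()).as_rotvec().round(3))
E
```

```text
[508.  113.6 205.1] [-0.3  0.4  0.7] 22.5 [ 0.     0.001 -0.   ]
```

View pics/w4.png

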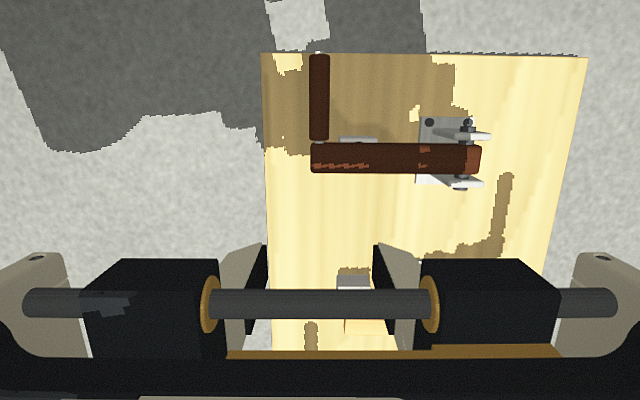

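The left sleeve runs from (319,55) to (319,139), and its pins are at about (468,123) and (461,187).

```bash
python3 - <<'E'
from h import *
import pickle
o=pickle.load(open('w4.pkl','rb'));W=cam('wrist',o)
O=np.array([582,-6,0]);J=lambda X:np.c_[(X-O)@ex,(X-O)@ey,X[:,2]].round(1)
for z in(68,75,86):
    X=onplane(W,[(319,55),(319,139)],z);print(z,J(X).tolist(),np.linalg.norm(X[0]-X[1]))
print('Lpins',J(onplane(W,[(468,123),(461,187)],68)).tolist())
print('tcp',J(o['tool_pos'][None]))
E
```

```text
68 [[-94.7, 219.9, 68.0], [-94.6, 156.9, 68.0]] 63.01440600838067
75 [[-94.7, 219.0, 75.0], [-94.6, 157.6, 75.0]] 61.401286191187396
86 [[-94.7, 217.5, 86.0], [-94.6, 158.6, 86.0]] 58.8663836213122
Lpins [[25.2, 169.9, 68.0], [26.0, 117.0, 68.0]]
tcp [[-93.9 104.7 205.1]]
```

Request:
arm_command:
  plan:
    - {"tx": 0,"ty": 4.2,"tz": -0.08,"wx": 0,"wy": 0,"wz": 0,"jaw": 0.2}
    - {"tx": 0,"ty": 4.2,"tz": 0,"wx": 0,"wy": 0,"wz": 0,"jaw": 0.2}
    - {"tx": 3,"ty": 0,"tz": 0,"wx": 0,"wy": 0,"wz": 0,"jaw": 0.2}
    - {"tx": 3,"ty": 0,"tz": 0,"wx": 0,"wy": 0,"wz": 0,"jaw": 0.2}
    - {"tx": 3,"ty": 0,"tz": 0,"wx": 0,"wy": 0,"wz": 0,"jaw": 0.2}
    - {"tx": 2.2,"ty": 0,"tz": 0,"wx": 0,"wy": 0,"wz": 0,"jaw": 0.2}
    - {"tx": 1.5,"ty": 0,"tz": 0,"wx": 0,"wy": 0,"wz": 0,"jaw": 0.2}
    - {"tx": 0.7,"ty": 0,"tz": 0,"wx": 0,"wy": 0,"wz": 0,"jaw": 0.2}
    - {"tx": 0,"ty": 0,"tz": 0,"wx": 0,"wy": 0,"wz": 0,"jaw": 0.2}
    - {"tx": 0,"ty": 0,"tz": 0,"wx": 0,"wy": 0,"wz": 0,"jaw": 0.2}

```text
time: 23.55
tool_pos: [522.4, 196.5, 71.5]
tcp_rot: [0.443, 1.569, 0.265]
contact_force: [-0.6, -0.1, -0.2]
grip_width: 55.3
```

```bash
python3 snap.py d wrist scene
```

```text
[522.4 196.5  71.5] [-0.6 -0.1 -0.2] 55.31589078732064
```

View pics/d_wrist.png

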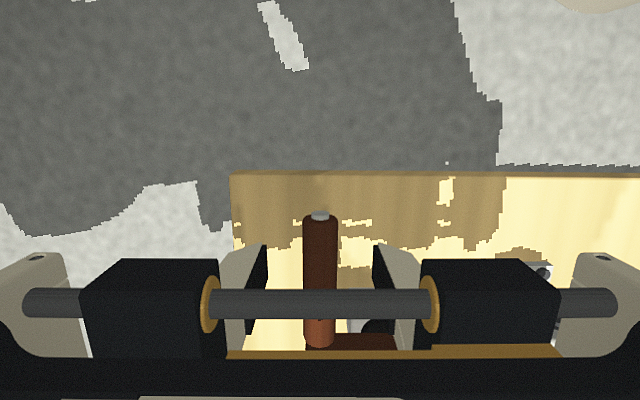

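View pics/d_scene.png

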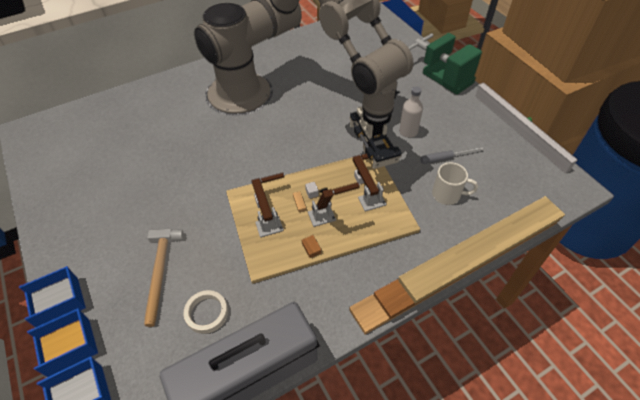

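The picture shows the sleeve centred at x≈320. In the scene view the right arm is shut and the middle one is leaning over. I'll grip and swing the left arm.

Request:
arm_command:
  plan:
    - {"tx": 0,"ty": 0,"tz": 0,"wx": 0,"wy": 0,"wz": 0,"jaw": -1}
    - {"tx": 0,"ty": 0,"tz": 0,"wx": 0,"wy": 0,"wz": 0,"jaw": -1}
    - {"tx": 0,"ty": 0,"tz": 0,"wx": 0,"wy": 0,"wz": 0,"jaw": -1}
    - {"tx": 0,"ty": 0,"tz": 0,"wx": 0,"wy": 0,"wz": 0,"jaw": -1}
    - {"tx": 0,"ty": 0,"tz": 0,"wx": 0,"wy": 0,"wz": 0,"jaw": -1}
    - {"tx": 0,"ty": 0,"tz": 0,"wx": 0,"wy": 0,"wz": 0,"jaw": -1}
    - {"tx": 0,"ty": 0,"tz": 0,"wx": 0,"wy": 0,"wz": 0,"jaw": -1}
    - {"tx": -0.42,"ty": 0,"tz": 0.015,"wx": 0,"wy": 0,"wz": 0,"jaw": -1}
    - {"tx": -0.42,"ty": 0,"tz": 0.015,"wx": 0,"wy": 0,"wz": 0,"jaw": -1}
    - {"tx": 0,"ty": 0,"tz": 0,"wx": 0,"wy": 0,"wz": 0,"jaw": -1}

```text
time: 24.65
tool_pos: [522.4, 196.4, 79.4]
tcp_rot: [0.238, 1.569, 0.061]
contact_force: [4.6, -2.2, -5.1]
grip_width: 15.3
```

Request:
arm_command:
  plan:
    - {"tx": -0.417,"ty": 0,"tz": 0.044,"wx": 0,"wy": 0,"wz": 0,"jaw": -1}
    - {"tx": -0.417,"ty": 0,"tz": 0.044,"wx": 0,"wy": 0,"wz": 0,"jaw": -1}
    - {"tx": 0,"ty": 0,"tz": 0,"wx": 0,"wy": 0,"wz": 0,"jaw": -1}

```text
time: 24.95
tool_pos: [523.2, 196.2, 87.6]
tcp_rot: [0.207, 1.569, 0.03]
contact_force: [5.8, -1.5, -4.2]
grip_width: 15.2
```

Request:
arm_command:
  plan:
    - {"tx": -0.413,"ty": 0,"tz": 0.073,"wx": 0,"wy": 0,"wz": 0,"jaw": -1}
    - {"tx": -0.413,"ty": 0,"tz": 0.073,"wx": 0,"wy": 0,"wz": 0,"jaw": -1}
    - {"tx": 0,"ty": 0,"tz": 0,"wx": 0,"wy": 0,"wz": 0,"jaw": -1}

```text
time: 25.25
tool_pos: [524.7, 195.9, 95.8]
tcp_rot: [0.19, 1.569, 0.014]
contact_force: [5.0, -1.0, -4.9]
grip_width: 15.1
```

Request:
arm_command:
  plan:
    - {"tx": -0.4,"ty": 0,"tz": 0.14,"wx": 0,"wy": 0,"wz": 0,"jaw": -1}
    - {"tx": -0.4,"ty": 0,"tz": 0.14,"wx": 0,"wy": 0,"wz": 0,"jaw": -1}
    - {"tx": 0,"ty": 0,"tz": 0,"wx": 0,"wy": 0,"wz": 0,"jaw": -1}

```text
time: 25.55
tool_pos: [526.7, 195.5, 103.7]
tcp_rot: [-3.026, 1.571, 3.08]
contact_force: [4.1, -0.8, -4.1]
grip_width: 15.1
```

Request:
arm_command:
  plan:
    - {"tx": -0.395,"ty": 0,"tz": 0.15,"wx": 0,"wy": 0,"wz": 0,"jaw": -1}
    - {"tx": -0.395,"ty": 0,"tz": 0.15,"wx": 0,"wy": 0,"wz": 0,"jaw": -1}
    - {"tx": 0,"ty": 0,"tz": 0,"wx": 0,"wy": 0,"wz": 0,"jaw": -1}

```text
time: 25.85
tool_pos: [529.5, 195.0, 111.9]
tcp_rot: [-3.009, 1.57, 3.098]
contact_force: [0.9, 0.1, -5.5]
grip_width: 15.0
```

```bash
python3 - <<'E'
from h import *
o,_=pose();P=o['tool_pos'];f=o['contact_force'];print(P.round(1),'Fu',f@ex,'Fy',f@ey,'Fz',f[2])
E
python3 fit.py '[[522.4,196.4,79.4],[523.2,196.2,87.6],[524.7,195.9,95.8]]+[list(__import__("plant").readout.get_obs()["tool_pos"])]'
```

```text
[529.5 195.  111.9] Fu 0.9050216453878223 Fy 0.2692208692151145 Fz -5.466054660523628
[25.2563515  69.89791942] [-0.06  0.05  0.04 -0.03]
[0.079 0.148 0.217 0.358]
```

Request:
arm_command:
  plan:
    - {"tx": -0.385,"ty": 0,"tz": 0.165,"wx": 0,"wy": 0,"wz": 0,"jaw": -1}
    - {"tx": -0.385,"ty": 0,"tz": 0.165,"wx": 0,"wy": 0,"wz": 0,"jaw": -1}
    - {"tx": 0,"ty": 0,"tz": 0,"wx": 0,"wy": 0,"wz": 0,"jaw": -1}

```text
time: 26.15
tool_pos: [532.7, 194.5, 119.7]
tcp_rot: [-3.097, 1.57, 3.009]
contact_force: [-2.2, 0.1, -3.2]
grip_width: 15.0
```

Request:
arm_command:
  plan:
    - {"tx": -0.37,"ty": 0,"tz": 0.195,"wx": 0,"wy": 0,"wz": 0,"jaw": -1}
    - {"tx": -0.37,"ty": 0,"tz": 0.195,"wx": 0,"wy": 0,"wz": 0,"jaw": -1}
    - {"tx": 0,"ty": 0,"tz": 0,"wx": 0,"wy": 0,"wz": 0,"jaw": -1}

```text
time: 26.45
tool_pos: [536.5, 193.8, 127.1]
tcp_rot: [-3.131, 1.57, 2.976]
contact_force: [-4.9, 1.1, -2.2]
grip_width: 14.9
```

Request:
arm_command:
  plan:
    - {"tx": -0.365,"ty": 0,"tz": 0.208,"wx": 0,"wy": 0,"wz": 0,"jaw": -1}
    - {"tx": -0.365,"ty": 0,"tz": 0.208,"wx": 0,"wy": 0,"wz": 0,"jaw": -1}
    - {"tx": 0,"ty": 0,"tz": 0,"wx": 0,"wy": 0,"wz": 0,"jaw": -1}

```text
time: 26.75
tool_pos: [540.9, 193.0, 134.6]
tcp_rot: [2.938, 1.57, 2.761]
contact_force: [-5.8, 0.0, -0.4]
grip_width: 14.9
```

Request:
arm_command:
  plan:
    - {"tx": -0.36,"ty": 0,"tz": 0.222,"wx": 0,"wy": 0,"wz": 0,"jaw": -1}
    - {"tx": -0.36,"ty": 0,"tz": 0.222,"wx": 0,"wy": 0,"wz": 0,"jaw": -1}
    - {"tx": 0,"ty": 0,"tz": 0,"wx": 0,"wy": 0,"wz": 0,"jaw": -1}

```text
time: 27.05
tool_pos: [545.8, 192.2, 141.9]
tcp_rot: [0.272, 1.57, 0.095]
contact_force: [-5.1, 0.2, -0.1]
grip_width: 15.1
```

Request:
arm_command:
  plan:
    - {"tx": -0.335,"ty": 0,"tz": 0.255,"wx": 0,"wy": 0,"wz": 0,"jaw": -1}
    - {"tx": -0.335,"ty": 0,"tz": 0.255,"wx": 0,"wy": 0,"wz": 0,"jaw": -1}
    - {"tx": 0,"ty": 0,"tz": 0,"wx": 0,"wy": 0,"wz": 0,"jaw": -1}

```text
time: 27.35
tool_pos: [551.0, 191.2, 148.5]
tcp_rot: [0.24, 1.569, 0.063]
contact_force: [-5.2, -0.8, -1.1]
grip_width: 15.3
```

Request:
arm_command:
  plan:
    - {"tx": -0.312,"ty": 0,"tz": 0.28,"wx": 0,"wy": 0,"wz": 0,"jaw": -1}
    - {"tx": -0.312,"ty": 0,"tz": 0.28,"wx": 0,"wy": 0,"wz": 0,"jaw": -1}
    - {"tx": 0,"ty": 0,"tz": 0,"wx": 0,"wy": 0,"wz": 0,"jaw": -1}

```text
time: 27.65
tool_pos: [556.5, 190.2, 154.7]
tcp_rot: [0.204, 1.57, 0.027]
contact_force: [-4.6, -0.8, -0.5]
grip_width: 15.1
```

Request:
arm_command:
  plan:
    - {"tx": -0.292,"ty": 0,"tz": 0.303,"wx": 0,"wy": 0,"wz": 0,"jaw": -1}
    - {"tx": -0.292,"ty": 0,"tz": 0.303,"wx": 0,"wy": 0,"wz": 0,"jaw": -1}
    - {"tx": 0,"ty": 0,"tz": 0,"wx": 0,"wy": 0,"wz": 0,"jaw": -1}

```text
time: 27.95
tool_pos: [562.5, 189.1, 160.5]
tcp_rot: [0.171, 1.569, -0.006]
contact_force: [-3.5, -0.8, -1.0]
grip_width: 15.1
```

Request:
arm_command:
  plan:
    - {"tx": -0.266,"ty": 0,"tz": 0.325,"wx": 0,"wy": 0,"wz": 0,"jaw": -1}
    - {"tx": -0.266,"ty": 0,"tz": 0.325,"wx": 0,"wy": 0,"wz": 0,"jaw": -1}
    - {"tx": 0,"ty": 0,"tz": 0,"wx": 0,"wy": 0,"wz": 0,"jaw": -1}

```text
time: 28.25
tool_pos: [568.9, 187.9, 165.7]
tcp_rot: [0.162, 1.57, -0.015]
contact_force: [-4.6, -0.6, 0.3]
grip_width: 14.8
```

Request:
arm_command:
  plan:
    - {"tx": -0.244,"ty": 0,"tz": 0.342,"wx": 0,"wy": 0,"wz": 0,"jaw": -1}
    - {"tx": -0.244,"ty": 0,"tz": 0.342,"wx": 0,"wy": 0,"wz": 0,"jaw": -1}
    - {"tx": 0,"ty": 0,"tz": 0,"wx": 0,"wy": 0,"wz": 0,"jaw": -1}

```text
time: 28.55
tool_pos: [575.5, 186.8, 170.4]
tcp_rot: [0.126, 1.57, -0.051]
contact_force: [-4.0, -1.5, 1.1]
grip_width: 15.2
```

Request:
arm_command:
  plan:
    - {"tx": -0.225,"ty": 0,"tz": 0.355,"wx": 0,"wy": 0,"wz": 0,"jaw": -1}
    - {"tx": -0.225,"ty": 0,"tz": 0.355,"wx": 0,"wy": 0,"wz": 0,"jaw": -1}
    - {"tx": 0,"ty": 0,"tz": 0,"wx": 0,"wy": 0,"wz": 0,"jaw": -1}

```text
time: 28.85
tool_pos: [582.4, 185.5, 174.8]
tcp_rot: [0.005, 1.57, -0.172]
contact_force: [-3.7, -2.7, -0.3]
grip_width: 14.9
```

Request:
arm_command:
  plan:
    - {"tx": -0.194,"ty": -0.02,"tz": 0.373,"wx": 0,"wy": 0,"wz": 0,"jaw": -1}
    - {"tx": -0.194,"ty": -0.02,"tz": 0.373,"wx": 0,"wy": 0,"wz": 0,"jaw": -1}
    - {"tx": 0,"ty": 0,"tz": 0,"wx": 0,"wy": 0,"wz": 0,"jaw": -1}

```text
time: 29.15
tool_pos: [589.7, 184.0, 178.7]
tcp_rot: [0.45, 1.57, 0.273]
contact_force: [-3.7, -1.3, -0.3]
grip_width: 15.0
```

Request:
arm_command:
  plan:
    - {"tx": -0.165,"ty": 0,"tz": 0.386,"wx": 0,"wy": 0,"wz": 0,"jaw": -1}
    - {"tx": -0.165,"ty": 0,"tz": 0.386,"wx": 0,"wy": 0,"wz": 0,"jaw": -1}
    - {"tx": 0,"ty": 0,"tz": 0,"wx": 0,"wy": 0,"wz": 0,"jaw": -1}

```text
time: 29.45
tool_pos: [597.5, 182.6, 182.1]
tcp_rot: [0.402, 1.57, 0.225]
contact_force: [-4.0, -1.6, 0.6]
grip_width: 15.1
```

Request:
arm_command:
  plan:
    - {"tx": -0.138,"ty": 0,"tz": 0.397,"wx": 0,"wy": 0,"wz": 0,"jaw": -1}
    - {"tx": -0.138,"ty": 0,"tz": 0.397,"wx": 0,"wy": 0,"wz": 0,"jaw": -1}
    - {"tx": 0,"ty": 0,"tz": 0,"wx": 0,"wy": 0,"wz": 0,"jaw": -1}

```text
time: 29.75
tool_pos: [605.3, 181.2, 184.8]
tcp_rot: [0.366, 1.57, 0.189]
contact_force: [-3.1, -1.8, 1.1]
grip_width: 14.8
```

Request:
arm_command:
  plan:
    - {"tx": -0.112,"ty": -0.01,"tz": 0.405,"wx": 0,"wy": 0,"wz": 0,"jaw": -1}
    - {"tx": -0.112,"ty": -0.01,"tz": 0.405,"wx": 0,"wy": 0,"wz": 0,"jaw": -1}
    - {"tx": 0,"ty": 0,"tz": 0,"wx": 0,"wy": 0,"wz": 0,"jaw": -1}

```text
time: 30.05
tool_pos: [613.2, 179.6, 187.0]
tcp_rot: [0.497, 1.57, 0.32]
contact_force: [-3.0, -0.9, 1.6]
grip_width: 15.1
```

Request:
arm_command:
  plan:
    - {"tx": -0.083,"ty": 0,"tz": 0.412,"wx": 0,"wy": 0,"wz": 0,"jaw": -1}
    - {"tx": -0.083,"ty": 0,"tz": 0.412,"wx": 0,"wy": 0,"wz": 0,"jaw": -1}
    - {"tx": 0,"ty": 0,"tz": 0,"wx": 0,"wy": 0,"wz": 0,"jaw": -1}

```text
time: 30.35
tool_pos: [621.4, 178.1, 188.7]
tcp_rot: [0.429, 1.57, 0.252]
contact_force: [-3.6, -0.2, 2.6]
grip_width: 15.2
```

Request:
arm_command:
  plan:
    - {"tx": -0.058,"ty": 0,"tz": 0.417,"wx": 0,"wy": 0,"wz": 0,"jaw": -1}
    - {"tx": -0.058,"ty": 0,"tz": 0.417,"wx": 0,"wy": 0,"wz": 0,"jaw": -1}
    - {"tx": 0,"ty": 0,"tz": 0,"wx": 0,"wy": 0,"wz": 0,"jaw": -1}

```text
time: 30.65
tool_pos: [629.6, 176.6, 189.8]
tcp_rot: [0.396, 1.57, 0.219]
contact_force: [-3.6, -0.4, 2.4]
grip_width: 15.0
```

Request:
arm_command:
  plan:
    - {"tx": -0.028,"ty": 0,"tz": 0.42,"wx": 0,"wy": 0,"wz": 0,"jaw": -1}
    - {"tx": -0.028,"ty": 0,"tz": 0.42,"wx": 0,"wy": 0,"wz": 0,"jaw": -1}
    - {"tx": 0,"ty": 0,"tz": 0,"wx": 0,"wy": 0,"wz": 0,"jaw": -1}

```text
time: 30.95
tool_pos: [637.8, 175.1, 190.2]
tcp_rot: [0.357, 1.57, 0.18]
contact_force: [-2.6, -0.9, 4.2]
grip_width: 15.2
```

Request:
arm_command:
  plan:
    - {"tx": -0.01,"ty": 0,"tz": 0.42,"wx": 0,"wy": 0,"wz": 0,"jaw": -1}
    - {"tx": -0.01,"ty": 0,"tz": 0.42,"wx": 0,"wy": 0,"wz": 0,"jaw": -1}
    - {"tx": 0,"ty": 0,"tz": 0,"wx": 0,"wy": 0,"wz": 0,"jaw": -1}

```text
time: 31.25
tool_pos: [646.0, 173.6, 190.1]
tcp_rot: [0.471, 1.57, 0.294]
contact_force: [-2.5, -1.5, 1.7]
grip_width: 15.0
```

Request:
arm_command:
  plan:
    - {"tx": 0.03,"ty": 0,"tz": 0.419,"wx": 0,"wy": 0,"wz": 0,"jaw": -1}
    - {"tx": 0.03,"ty": 0,"tz": 0.419,"wx": 0,"wy": 0,"wz": 0,"jaw": -1}
    - {"tx": 0,"ty": 0,"tz": 0,"wx": 0,"wy": 0,"wz": 0,"jaw": -1}

```text
time: 31.55
tool_pos: [654.2, 172.0, 189.5]
tcp_rot: [0.092, 1.571, -0.085]
contact_force: [-2.7, -1.5, 1.5]
grip_width: 15.2
```

Request:
arm_command:
  plan:
    - {"tx": 0.062,"ty": -0.01,"tz": 0.415,"wx": 0,"wy": 0,"wz": 0,"jaw": -1}
    - {"tx": 0.062,"ty": -0.01,"tz": 0.415,"wx": 0,"wy": 0,"wz": 0,"jaw": -1}
    - {"tx": 0,"ty": 0,"tz": 0,"wx": 0,"wy": 0,"wz": 0,"jaw": -1}

```text
time: 31.85
tool_pos: [662.3, 170.5, 188.2]
tcp_rot: [0.859, 1.57, 0.682]
contact_force: [-3.1, -1.9, 0.2]
grip_width: 15.1
```

Request:
arm_command:
  plan:
    - {"tx": 0.088,"ty": -0.01,"tz": 0.41,"wx": 0,"wy": 0,"wz": 0,"jaw": -1}
    - {"tx": 0.088,"ty": -0.01,"tz": 0.41,"wx": 0,"wy": 0,"wz": 0,"jaw": -1}
    - {"tx": 0,"ty": 0,"tz": 0,"wx": 0,"wy": 0,"wz": 0,"jaw": -1}

```text
time: 32.15
tool_pos: [670.3, 169.0, 186.4]
tcp_rot: [1.023, 1.57, 0.846]
contact_force: [-2.1, -1.1, -0.1]
grip_width: 14.9
```

Request:
arm_command:
  plan:
    - {"tx": 0.12,"ty": 0,"tz": 0.402,"wx": 0,"wy": 0,"wz": 0,"jaw": -1}
    - {"tx": 0.12,"ty": 0,"tz": 0.402,"wx": 0,"wy": 0,"wz": 0,"jaw": -1}
    - {"tx": 0,"ty": 0,"tz": 0,"wx": 0,"wy": 0,"wz": 0,"jaw": -1}

```text
time: 32.45
tool_pos: [678.2, 167.5, 184.1]
tcp_rot: [0.661, 1.57, 0.483]
contact_force: [-2.8, -0.6, -0.9]
grip_width: 15.4
```

Request:
arm_command:
  plan:
    - {"tx": 0.15,"ty": 0,"tz": 0.393,"wx": 0,"wy": 0,"wz": 0,"jaw": -1}
    - {"tx": 0.15,"ty": 0,"tz": 0.393,"wx": 0,"wy": 0,"wz": 0,"jaw": -1}
    - {"tx": 0,"ty": 0,"tz": 0,"wx": 0,"wy": 0,"wz": 0,"jaw": -1}

```text
time: 32.75
tool_pos: [686.0, 166.0, 181.1]
tcp_rot: [0.47, 1.57, 0.293]
contact_force: [-3.1, -0.7, -1.0]
grip_width: 14.8
```

Request:
arm_command:
  plan:
    - {"tx": 0.12,"ty": 0,"tz": 0.3,"wx": 0,"wy": 0,"wz": 0,"jaw": -1}
    - {"tx": 0,"ty": 0,"tz": 0,"wx": 0,"wy": 0,"wz": 0,"jaw": -1}

```text
time: 32.95
tool_pos: [688.6, 165.5, 179.9]
tcp_rot: [1.71, 1.571, 1.533]
contact_force: [-2.9, -2.0, -1.0]
grip_width: 15.2
```

Request:
arm_command:
  plan:
    - {"tx": 0,"ty": 0,"tz": 0,"wx": 0,"wy": 0,"wz": 0,"jaw": 0.2}
    - {"tx": 0,"ty": 0,"tz": 0,"wx": 0,"wy": 0,"wz": 0,"jaw": 0.2}
    - {"tx": 0,"ty": 0,"tz": 0,"wx": 0,"wy": 0,"wz": 0,"jaw": 0.2}
    - {"tx": 0,"ty": 0,"tz": 0,"wx": 0,"wy": 0,"wz": 0,"jaw": 0.2}
    - {"tx": -1.5,"ty": 0,"tz": 0,"wx": 0,"wy": 0,"wz": 0,"jaw": 0.2}
    - {"tx": -3,"ty": 0,"tz": 0,"wx": 0,"wy": 0,"wz": 0,"jaw": 0.2}
    - {"tx": -2,"ty": 0,"tz": -3,"wx": 0,"wy": 0,"wz": 0,"jaw": 0.2}
    - {"tx": 0,"ty": 0,"tz": -4,"wx": 0,"wy": 0,"wz": 0,"jaw": 0.2}
    - {"tx": 0,"ty": 0,"tz": -4,"wx": 0,"wy": 0,"wz": 0,"jaw": 0.2}
    - {"tx": 0,"ty": 0,"tz": -4,"wx": 0,"wy": 0,"wz": 0,"jaw": 0.2}
    - {"tx": 0,"ty": 0,"tz": -4,"wx": 0,"wy": 0,"wz": 0,"jaw": 0.2}
    - {"tx": 0,"ty": 0,"tz": 0,"wx": 0,"wy": 0,"wz": 0,"jaw": 0.2}
    - {"tx": 0,"ty": 0,"tz": 0,"wx": 0,"wy": 0,"wz": 0,"jaw": 0.2}

```text
time: 34.25
tool_pos: [501.4, 199.5, 246.1]
tcp_rot: [0.396, 1.568, 0.22]
contact_force: [0.3, 0.1, -0.1]
grip_width: 54.7
```

```bash
python3 snap.py e scene top; python3 -c "
import cv2
a=cv2.imread('pics/e_scene.png')[130:280,140:500];b=cv2.imread('pics/e_top.png')[120:270,150:510]
import numpy as np
cv2.imwrite('pics/e_c.png',cv2.resize(np.vstack([a,b]),None,fx=2,fy=2,interpolation=2))"
```

```text
[501.4 199.5 246.1] [ 0.3  0.1 -0.1] 54.694294639388445
```

View pics/e_c.png

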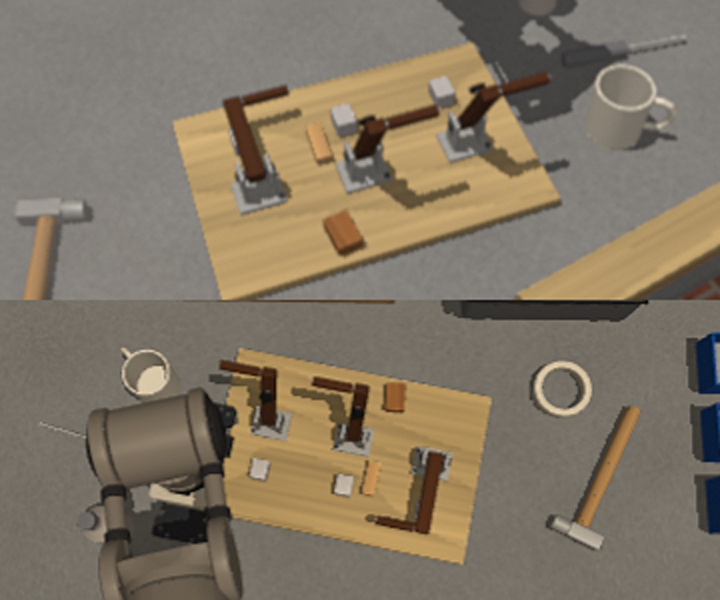

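Two arms lean over and the right one lies shut, with the bystanders in place. I'll check the right handle's height by intersecting the scene ray to its tip (283.5,175) with the plane of its sleeve end.

```bash
python3 - <<'E'
from h import *
O=np.array([582,-6,0]);C=cam('scene')
for nm,px,y in(('R before',(283,170.5),-70),('R now',(283.5,175),-70),('L before',(382.2,152.5),220)):
    p,v=rays(C,[px]);t=(y-(p-O)@ey)/(v[0]@ey);X=p+t*v[0];print(nm,((X-O)@ex).round(1),X[2].round(1))
# expected px of tip at theta
for th in(0,.1,.19):
    X=O+ex*(10.8-120*np.cos(th))+ey*-70;X[2]=68+120*np.sin(th);print(th,proj(C,X).round(1))
E
```

```text
R before -104.7 88.7
R now -104.8 69.7
L before -91.7 67.9
0 [[283.1 174.2]]
0.1 [[282.8 171.6]]
0.19 [[282.7 169.4]]
```

```bash
python3 -c "
from plant import bot,readout
print(bot.close_job());print(readout.get_obs()['time'])"
```

```text
the job is handed in; nothing more can be done
None
the job is handed in; nothing more can be done
```

I checked all three arms from right to left and handed the job in at about 34 s of the 72 s allowed. The hand-in gives no verdict.

| Arm | What it did | How it was left |
|---|---|---|
| Right | Binds at about 0.83 rad: drag at the handle rose from about 3 N to about 13 N and I stopped there | Lowered and shut, about 0.01 rad from level |
| Middle | Ran freely all the way, with an even drag of about 2–4 N | Leaning back at about 2.0 rad |
| Left | Ran freely all the way, with an even drag of about 2–4 N | Leaning back at about 2.0 rad |

- **Last checks:** the final pictures show the right arm level, the other two leaning back and the gripper clear. The gripper read about 0 N. The bystanders in view look where they were, judged by eye. The robot arm hid part of the left side in the top view.
- **Disagreement:** my first estimates of handle position, from the two fixed cameras, were up to about 5 mm off from the wrist camera, so I used the wrist camera. The path of the swing later fitted a 120 mm circle to within about 0.1 mm, which confirmed the pivot positions.

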